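# Couple the board holder to the bench ball and lock its lever

## Robot

A 7-joint arm with a two-finger parallel gripper is mounted at the origin on a cart in front of the work surface, level with it; the furniture and walls round the work are solid. World frame = base frame: x ahead of the robot, y to its left, z up, the work surface at z = 0. Lengths are in mm, angles in rad, forces in N, time in s.
With the tool pointing down it reaches from about 425 to 800 mm from the base axis. Payload 8.3 kg.
Tool frame: the origin (TCP) lies midway between the tips of the shut fingers; the grasp point (between the pads) lies 19 mm behind it (pinch_z is the distance from the TCP to the grasp point, in mm); z points along the fingers, y is the direction in which the jaws open and shut (so a half turn about z gives the same grasp; the last joint's range is limited). The gripper opens to 85 mm and grips with 20 to 120 N. Pads are 22 mm wide; open, the fingers measure 114 mm over their backs; the gripper's body (76 mm by 85 mm) begins 54 mm behind the grasp point. The pads swing forward as they close: fully open they stand 13 mm farther back than shut.
Start: joints at [-0.063, 0.383, 0.016, 1.37, -0.006, 1.388, -0.046], TCP at [624.981, 0.048, 210.079] pointing down, gripper open.
Joint ranges: [-2.95, 2.95], [-0.25, 2.06], [-1.52, 1.56], [0.18, 2.33], [-1.44, 4.58], [0.02, 2.06], [-3.01, 3.01]. Speed limits (rad/s): [2.39, 2.39, 3.01, 3.01, 3.14, 3.14, 3.14].

## Interface

Orientations are given as a unit quaternion [x, y, z, w].
In Python, from cell import observe, capture, close_job, pinch_z gives the robot as it stands. The module is installed in compiled form; this text tells all that it offers.
- The arm moves only by the shell command python3 -m inch 'ROWS' [OPENING]. ROWS is JSON, a list of rows, each a list of 2 entries, a list of its own where there are three numbers: the shift along the tool's x, y, z in mm, then the turn about the tool's z in degrees. A call has 1 to 12 rows; each row shifts and turns the commanded pose from where the row before left it, along the tool's axes as they then stand; what a row does not reach is not made up. A row lasts 1/10 s, in which the tool goes at most 50 mm and 8.59 degrees, less where a joint would pass 70% of its speed; a pose out of reach is approached as far as the arm can. A call with a gripper value outside its range is refused whole. OPENING is the finger opening in mm, from 0 to 85.4, set as the call begins (- or left out, the last holds). The fingers move at their own pace and stop on an object; the grip force is fixed at half the most. Time passes only in rows, so rows that do not move let the fingers close. It gives the time, the measured TCP pose, the force and the opening at its end, in the units of the state.
- observe(): the state, without advancing time (a new reading comes with each control period).
- capture(name): name is "scene" or "side" or "wrist"; returns a dict with "pixels" (384x512x3 uint8, red, green, blue), "range_z" (384x512 float32, mm along the optical axis (not along the pixel's ray), 0 where there is no reading), "fovy" (degrees; the focal length in pixels is half the picture's height over the tangent of half this angle, whatever the lens; pixels are square), "cx", "cy" (the principal point, pixels), "k1" (the pictures are not rectified: a ray, as slopes to the right and down, at radius r is drawn at 1 + k1 r^2 times it, then the intrinsics apply), "world_from_camera" (4x4, takes a point from camera to world coordinates). Camera axes: x right, y up, looking along -z (the intrinsics and any distortion apply to the point x, -y, -z); pixel columns grow to the right and rows downward; lengths in mm; the calibration is good to about 2 mm. A picture is of the moment at which its call begins.
- close_job(): hands the job in, once; it reports no verdict.
The state is a dict: "time": time; "qpos": joint angles; "dq": joint speeds; "joint_efforts": joint torques, N m; "ee_pos": TCP position; "eef_rot": TCP orientation; "ft_force": force on the tool from outside, world axes, zero at the start; "ft_torque": the same for the moment, N m; "opening": finger opening in mm.
Only numpy, scipy, OpenCV 4.12 (cv2) and the standard library are available. Lean on these libraries where they do the work, as an engineer would, in place of code of your own. Each camera call takes 0.05 s, during which the arm holds its last target.

## Task

Mount the board holder on the bench stand: raise its locking lever nearly to its upper stop, lower the holder's socket onto the stand's ball with the tongue's foot down in the stand's fork, feeling for the ball and not forcing it, and let go with the lever still up. Then press the lever gently all the way down so that the holder is locked, and leave it so. Do not knock over or shove the grey solder spool or the red-lidded tins.

Things in the scene. Friction and masses are not known exactly. Their poses are not given: they have to be found in the camera images.
- holder: Loose board holder, 0.66 kg, 200 mm long, 96 wide, 88 high, aluminium and black; starts on the bench, lever down. Origin: on the socket head's axis, at its underside; z up, x along the tongue to the lever's knob, y across. In front (x = -52 mm) a toothed cross bar 96 mm long on two feet; behind, a tongue 16 mm wide, z 20 to 30 mm, to x = 125, under it a black foot at x 99 to 121, 22 mm wide, bottom at z = 0.
- socket (a point): Centre of the mouth of the holder's socket (= holder's origin, same axes): a tube 45 mm wide outside (48 at its foot), open below; mouth 34 mm wide, narrowing in 5 mm to a 33 mm bore; flat roof 32 mm above the mouth. Seated on the ball, holder x along stand x: this point is at z = 33 mm, y = 0 of the stand and x = the ball's x.
- grip (a point): Middle of the black ribbed grip block on top of the socket head, 68 mm above the holder's origin; block 36 mm along the holder's x, 24 mm across (y), 40 mm high (z 48 to 88 mm). The place to grip the holder. The raised lever stays behind it, at x > 30 mm.
- handle (a joint): Angle of the locking lever (rad): 0 = fully down, level above the tongue (locked); grows as it is raised, stop at 1.1. It stays where it is left; moving it takes about 1 N at the knob. With the lever down its pawl reaches into the socket under the ball, so the ball can neither enter nor leave; above 0.3 rad the socket is free.
- knob (a point): Centre of the ball knob, 22 mm in diameter, at the end of the locking lever. The hinge runs along the holder's y at x = 30, z = 50 mm of the holder; the knob is 100 mm from it: at angle a it is at x = 30 + 100 cos a, z = 50 + 100 sin a mm of the holder. The lever's bar is 12 mm wide, 7 mm thick.
- stand: Stand fixed to the bench: dark steel plate 212 x 90 x 10 mm with a bright steel ball and an aluminium fork. Origin: on the bench under the middle of the stud's slot; z up, x to the fork, y across. The ball (30 mm wide, centre z = 58 mm, flat top 26 mm wide at z = 65 mm) is at y = 0; its stud is clamped anywhere in a slot along x: its x is -20 to +20 mm and NOT measured. Feel or look for it. Holder and stand may not press together with over 40 N.
- fork (a point): Middle of the fork's floor on the stand: x = 110, y = 0, z = 33 mm of the stand. The holder's foot comes to rest here, between two cheeks 29 mm apart, 44 mm long in x, that rise to z = 57 mm and are flared at the top; open along x.
- spool: Loose grey solder spool, a bystander, 60 mm in diameter, 34 mm high; origin at its underside.
- tin: Loose paste tin with a red lid, a bystander at the right, 57 mm in diameter, 68 mm high; origin at its underside.

How it is judged (in metres and radians):
On the way, in this order (a step that is already met when the one before it is completed fails the run):
1. the lever is raised to more than 0.7 rad (value of joint handle above 0.7 rad), for 0.2 s.
2. the holder sits on the ball and in the fork, let go, with the lever still up (over 0.5 rad) (z of holder in the frame of stand between 0.0295 and 0.0365 m and y of holder in the frame of stand between -0.004 and 0.004 m and x of holder in the frame of stand between -0.024 and 0.024 m and angle between the x axis of holder and the x axis of stand, either way round below 0.12 rad and angle between holder's own z axis and vertical below 0.06 rad and value of joint handle above 0.5 rad and contact force between the fingers and holder below 0.2 N), for 0.2 s.
At the end, for the whole second after the job is handed in: The holder sits on the stand's ball at full depth (origin 29.5 to 36.5 mm above the bench, within 4 mm across and 24 mm along of the stand's origin, axes within 0.12 rad, upright within 0.06 rad), at rest, with the lever fully down (under 0.07 rad) (z of holder in the frame of stand between 0.0295 and 0.0365 m and y of holder in the frame of stand between -0.004 and 0.004 m and x of holder in the frame of stand between -0.024 and 0.024 m and angle between the x axis of holder and the x axis of stand, either way round below 0.12 rad and angle between holder's own z axis and vertical below 0.06 rad and value of joint handle below 0.07 rad and linear speed of holder below 0.02 m/s); the robot touches nothing.
It fails at once if holder and stand press on each other with more than 40 N (contact force between holder and stand above 40 N).
It fails at once if the solder spool is moved more than 30 mm (distance of spool from where it was at the start of the episode above 0.03 m).
It fails at once if the paste tin is moved more than 30 mm (distance of tin from where it was at the start of the episode above 0.03 m).
It also fails if it takes over 72 s, if anything falls off the work surface, if the arm or the gripper's body presses on something with over 40 N, if the wrist force passes 120 N, or if a joint passes its speed limit or range.

## Working session

There is one attempt and no reset: what is moved stays moved. The work goes in short steps, Python scripts to look and compute and a shell command to move; the robot and the scene stay as the last step left them, time stands still between calls to the robot, and variables do not carry over. Pictures are saved under pics/ and viewed, and the job is handed in when it is done.

```bash
mkdir -p pics
cat > h.py <<'E'
import numpy as np, cv2
from cell import observe, capture, pinch_z
def shot(n,name):
    c=capture(n); cv2.imwrite(f'pics/{name}.png',c['pixels'][:,:,::-1]); np.save(f'pics/{name}.npy',c,allow_pickle=True); return c
def load(name): return np.load(f'pics/{name}.npy',allow_pickle=True).item()
def cloud(c):
    Z=c['range_z'].astype(float); h,w=Z.shape; f=h/2/np.tan(np.radians(c['fovy'])/2)
    v,u=np.mgrid[:h,:w]; K=np.array([[f,0,c['cx']],[0,f,c['cy']],[0,0,1.]])
    xd=(u-c['cx'])/f; yd=(v-c['cy'])/f; x,y=xd.copy(),yd.copy()
    for _ in range(20):
        s=1+c['k1']*(x*x+y*y); x=xd/s; y=yd/s
    P=np.stack([x*Z,-y*Z,-Z,np.ones_like(Z)],-1)@np.asarray(c['world_from_camera']).T
    P=P[...,:3].copy(); P[Z<=0]=np.nan; return P
E
python3 - <<'E'
from h import *
s=observe(); print({k:np.round(v,3) for k,v in s.items()}, pinch_z)
for n in('scene','side','wrist'):
    c=shot(n,n+'0'); print(n,c['fovy'],c['k1'],np.round(c['world_from_camera'],2).tolist())
E
```

```text
{'time': np.float64(0.0), 'qpos': array([-0.063,  0.384,  0.016,  1.371, -0.006,  1.388, -0.047]), 'dq': array([ 0.001,  0.001,  0.002,  0.001, -0.001, -0.001,  0.002]), 'joint_efforts': array([-0.0000e+00, -6.2759e+01,  8.4400e-01, -3.7183e+01,  1.7000e-02,
        1.4000e-02, -0.0000e+00]), 'ee_pos': array([6.24444e+02, 5.60000e-02, 2.09063e+02]), 'eef_rot': array([ 0.707,  0.707, -0.001, -0.001]), 'ft_force': array([ 0.146, -0.195,  0.653]), 'ft_torque': array([-0.017, -0.037, -0.004]), 'opening': np.float64(85.435)} 18.700000000000003
scene 42.40757249403873 -0.19052094762278524 [[-0.65, 0.53, -0.55, -55.7], [-0.76, -0.45, 0.47, 679.28], [0.01, 0.72, 0.69, 944.42], [0.0, 0.0, 0.0, 1.0]]
side 47.72235950802217 -0.059800150916961364 [[-1.0, -0.01, 0.02, 669.0], [0.02, -0.59, 0.8, 916.28], [0.0, 0.8, 0.59, 672.51], [0.0, 0.0, 0.0, 1.0]]
wrist 71.82938066942586 -0.035209106956746776 [[1.0, -0.0, 0.0, 625.57], [0.0, 0.95, 0.31, 78.78], [-0.0, -0.31, 0.95, 371.82], [0.0, 0.0, 0.0, 1.0]]
```

View pics/scene0.png

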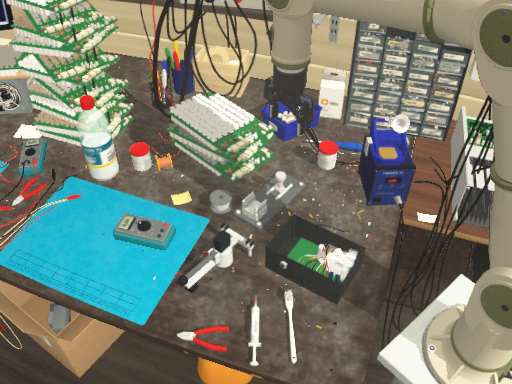

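View pics/side0.png

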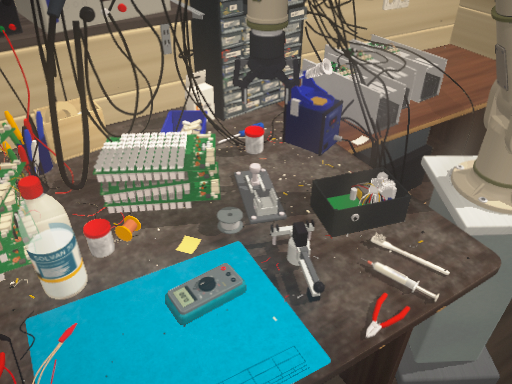

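View pics/wrist0.png

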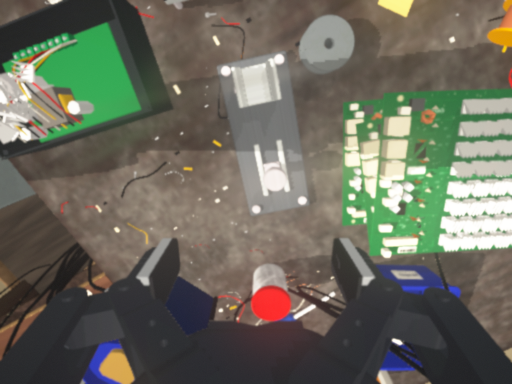

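Run:
```python
from h import *
for n in('scene0','side0','wrist0'):
    c=load(n);P=cloud(c)
    for lab,pts in {'scene0':dict(ball=(258,198),tongue=(205,270),head=(224,243),spool=(220,203),knob=(245,240),tin=(327,152)),'side0':dict(head=(298,245),spool=(230,218),tin=(255,138),knob=(278,225)),'wrist0':dict(ball=(276,178),fork=(257,85),spool=(328,45),tin=(270,300),c1=(225,71),c2=(279,60),c3=(256,209),c4=(303,200))}[n].items():
        print(n,lab,np.round(P[pts[1],pts[0]],1))
# top-down orthographic maps, 1 mm/px
for n,zl in (('scene0',0),('side0',0),('wrist0',0)):
    c=load(n);P=cloud(c).reshape(-1,3);C=c['pixels'].reshape(-1,3)
    ok=np.isfinite(P[:,0])&(P[:,2]<200)&(P[:,2]>-5); P=P[ok];C=C[ok]
    o=np.argsort(P[:,2]);P=P[o];C=C[o]
    W,H=400,560 # x 400..800, y -160..400
    im=np.zeros((H,W,3),np.uint8); x=(P[:,0]-400).astype(int); y=(400-P[:,1]).astype(int)
    g=(x>=0)&(x<W-1)&(y>=0)&(y<H-1)
    for dx in(0,1):
        for dy in(0,1): im[y[g]+dy,x[g]+dx]=C[g][:,::-1]
    cv2.imwrite(f'pics/top_{n}.png',im)
a=np.hstack([cv2.imread(f'pics/top_{n}.png') for n in('scene0','wrist0')]);cv2.imwrite('pics/top.png',a)
```

```text
scene0 ball [659.5  57.1   6.6]
scene0 tongue [540.3 319.5  31.5]
scene0 head [544.9 258.2  76.8]
scene0 spool [688.6 162.1  33.3]
scene0 knob [545.5 196.   39.9]
scene0 tin [ 628.8 -171.2   65.9]
side0 head [564.4 273.8  56.5]
side0 spool [706.5 162.5  36. ]
side0 tin [ 643.2 -169.    54.2]
side0 knob [595.4 149.    2. ]
wrist0 ball [650.3  -6.5  64. ]
wrist0 fork [627.3 100.4  32.5]
wrist0 spool [716.  149.7   5.6]
wrist0 tin [ 646.3 -184.9   65.5]
wrist0 c1 [587.2 118.3  12.2]
wrist0 c2 [654.6 131.1  12. ]
wrist0 c3 [626.4 -67.3  13.8]
wrist0 c4 [694.2 -53.5  13. ]
```

View pics/top.png

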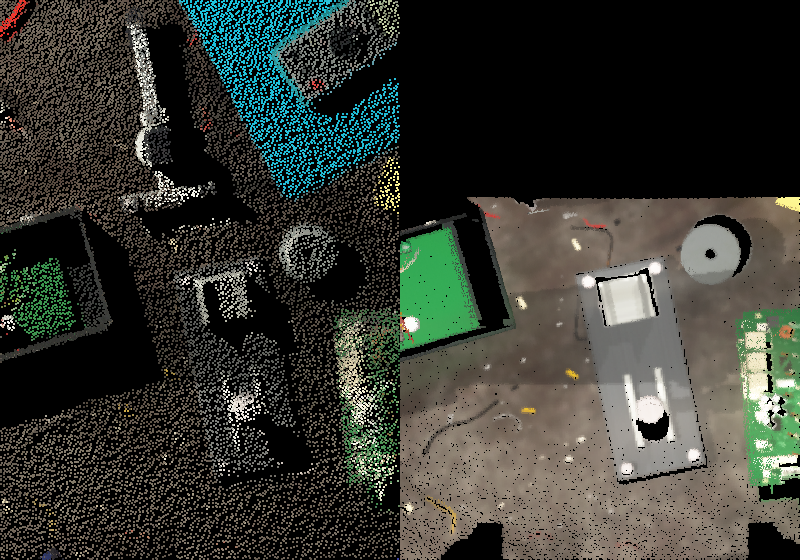

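Run:
```python
from h import *
a=cv2.imread('pics/scene0.png')[170:310,160:380]; b=cv2.imread('pics/side0.png')[150:310,210:370]
cv2.imwrite('pics/cr1.png',cv2.resize(a,None,fx=3.5,fy=3.5,interpolation=2)); cv2.imwrite('pics/cr2.png',cv2.resize(b,None,fx=3.5,fy=3.5,interpolation=2))
```

```text
(no output)
```

View pics/cr1.png

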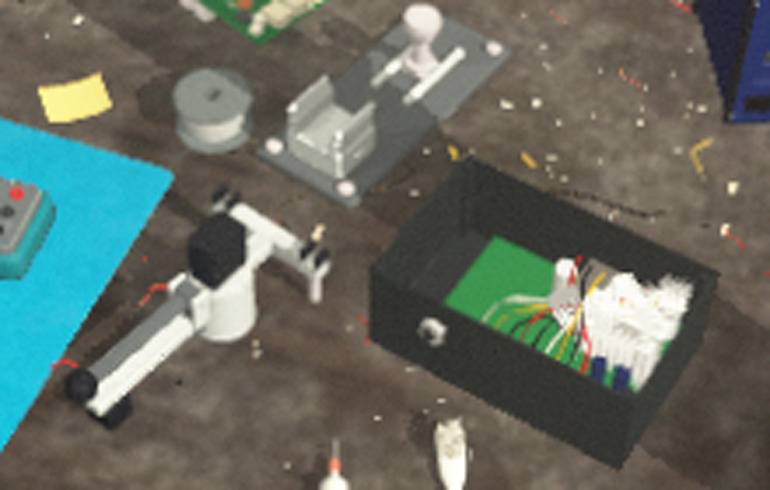

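View pics/cr2.png

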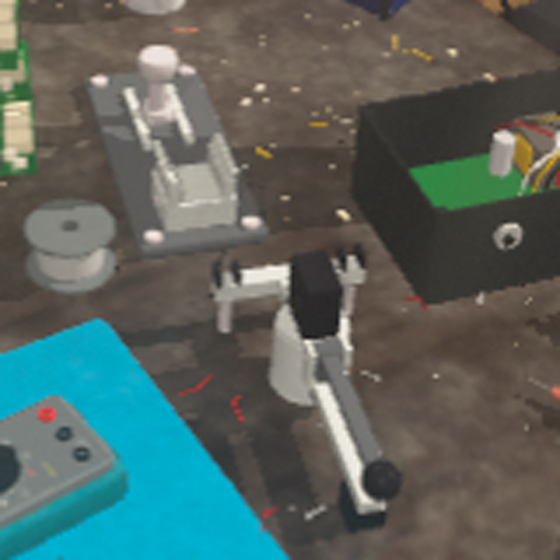

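```bash
python3 -m inch '[[[30,-8,0],-3],[[30,-8,0],-3],[[30,-8,0],-4],[[30,-8,0],0],[[30,-8,0],0],[[30,-4,0],0],[[25,-4,0],0],[[15,0,0],0],[[0,0,0],0]]'
python3 - <<'E'
from h import *
from scipy.optimize import least_squares
c=shot('wrist','wrist1');
# stand from wrist0
P=cloud(load('wrist0'));C=load('wrist0')['pixels']
x,y,z=[P[...,i] for i in range(3)]
reg=(x>560)&(x<720)&(y>-90)&(y<150)
pl=reg&(z>6)&(z<16)
pp=P[pl][:,:2].astype(np.float32); print(cv2.minAreaRect(pp), np.median(P[pl][:,2]))
b=reg&(z>58)&(y<60); q=P[b]; print('balltop n',len(q),q.mean(0),q[:,2].max(),cv2.minEnclosingCircle(q[:,:2].astype(np.float32)))
q=P[b&(z>63)];print(len(q),(q.min(0)+q.max(0))/2,q.mean(0))
ck=reg&(z>50)&(y>60);q=P[ck][:,:2].astype(np.float32);print('cheeks',len(q),cv2.minAreaRect(q),P[ck][:,2].max())
f=reg&(z>25)&(z<40)&(y>60);q=P[f][:,:2].astype(np.float32);print('floor',cv2.minAreaRect(q),np.median(P[f][:,2]))
print(observe()['ee_pos'],observe()['eef_rot'])
E
```

```text
time: 1.05
ee_pos: [549.2, 215.0, 209.8]
eef_rot: [0.641, 0.767, 0.0, -0.001]
ft_force: [0.9, 0.3, 0.9]
opening: 85.5
((665.7774658203125, 36.23279571533203), (142.53343200683594, 212.59756469726562), 11.022591590881348) 9.06398442017803
balltop n 37196 [629.66072275   9.91648854 302.64410305] 331.2521031475056 ((630.2922973632812, 3.070302963256836), 71.11502838134766)
37118 [ 6.30473113e+02 -1.51171445e-01  1.97126203e+02] [629.62178943   9.94233519 303.15127485]
cheeks 539 ((626.4835205078125, 100.80923461914062), (49.23103713989258, 43.73457336425781), 11.783949851989746) 58.14347664804592
floor ((661.8656616210938, 115.75904846191406), (130.50718688964844, 48.401695251464844), 22.961143493652344) 32.27072398396331
[550.12572862 212.66051247 209.84021062] [ 6.42241472e-01  7.66502342e-01 -2.25799446e-04 -1.85157823e-05]
```

View pics/wrist1.png

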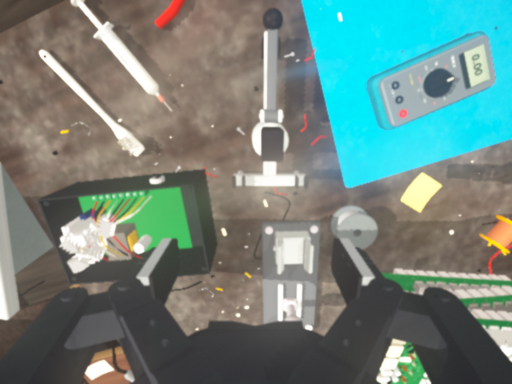

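Run:
```python
from h import *
R=lambda q:cv2.minAreaRect(q[:,:2].astype(np.float32))
P=cloud(load('wrist0'));x,y,z=[P[...,i] for i in range(3)]
s=(x>600)&(x<690)&(y>-50)&(y<60)
q=P[s&(z>62)&(z<68)];print('balltop',len(q),np.median(q[:,2]),cv2.minEnclosingCircle(q[:,:2].astype(np.float32)),q.mean(0))
q=P[s&(z>40)&(z<70)];print(len(q),cv2.minEnclosingCircle(q[:,:2].astype(np.float32)))
d=(x>590)&(x<670)&(y>70)&(y<130)
q=P[d&(z>25)&(z<40)];print('floor',R(q))
P=cloud(load('wrist1'));C=load('wrist1')['pixels'];x,y,z=[P[...,i] for i in range(3)]
s=(x>480)&(x<630)&(y>170)&(y<430)
for lo,hi in((84,95),(75,95),(44,58),(54,72),(23,35)):
    m=s&(z>lo)&(z<hi);q=P[m]
    if len(q)>10: print(lo,hi,len(q),R(q),np.median(q[:,2]))
m=s&(z>15)&(z<100); q=P[m]
im=np.zeros((260,150,3),np.uint8)
for p,cc in zip(q,C[m]): im[int(430-p[1])-1,int(p[0]-480)]=cc[::-1]
hm=np.zeros((260,150),np.uint8)
for p in q: hm[int(430-p[1])-1,int(p[0]-480)]=int(p[2]*2.5)
v=np.hstack([im,cv2.applyColorMap(hm,2)]);cv2.imwrite('pics/h1.png',cv2.resize(v,None,fx=2.2,fy=2.2,interpolation=0))
for _ in range(3): print(observe()['ee_pos'])
```

```text
balltop 395 64.03583899170656 ((649.2543334960938, -8.996907234191895), 13.940096855163574) [649.080147    -8.67286239  64.01808758]
440 ((649.1657104492188, -9.137273788452148), 14.502671241760254)
floor ((620.4358520507812, 99.79008483886719), (41.91957473754883, 44.56127166748047), 11.745075225830078)
84 95 710 ((562.2046508789062, 253.7594757080078), (23.13034439086914, 34.804832458496094), 11.130728721618652) 86.75596478229588
75 95 810 ((524.9597778320312, 225.1811981201172), (129.63284301757812, 39.653045654296875), 37.81065368652344) 86.59654272401949
44 58 1776 ((527.5045776367188, 284.8798828125), (138.90841674804688, 201.10975646972656), 14.77393627166748) 53.00940249530282
54 72 846 ((534.8321533203125, 275.0151672363281), (226.86172485351562, 65.7181396484375), 75.9845962524414) 56.58977279014621
23 35 284 ((521.72900390625, 276.40924072265625), (138.1288299560547, 176.21034240722656), 19.943103790283203) 28.656542066504187
[550.12572862 212.66051247 209.84021062]
[550.12572862 212.66051247 209.84021062]
[550.12572862 212.66051247 209.84021062]
```

View pics/h1.png

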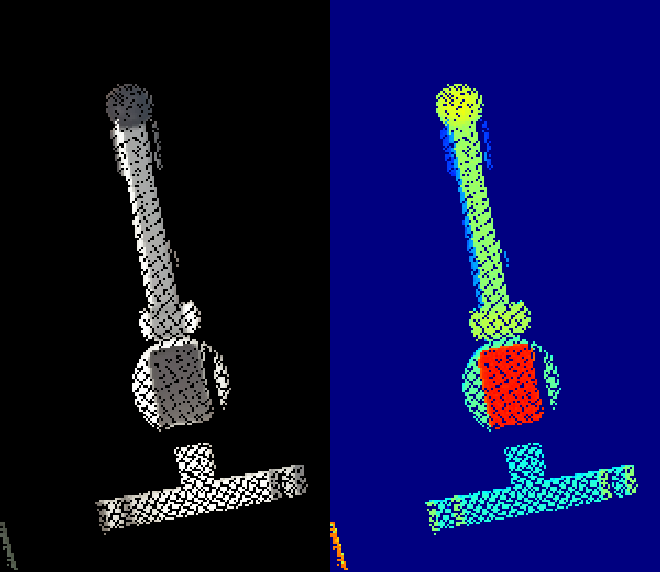

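```bash
python3 -m inch '[[[30,3,0],-1],[[30,3,0],0],[[30,3,0],0],[[30,3,0],0],[[30,3,0],0],[[18,2,10],0],[[0,0,25],0],[[0,0,25],0],[[0,0,0],0],[[0,0,0],0]]' 60
python3 - <<'E'
from h import *
shot('wrist','wrist2');shot('side','side2')
E
```

```text
time: 2.1
ee_pos: [536.0, 378.9, 149.7]
eef_rot: [0.637, 0.771, -0.001, 0.0]
ft_force: [0.4, -0.4, 1.0]
opening: 59.9
```

View pics/wrist2.png

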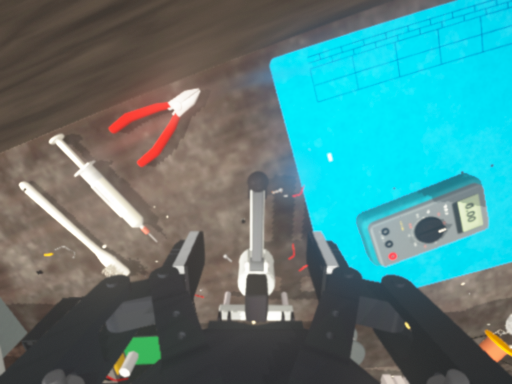

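View pics/side2.png

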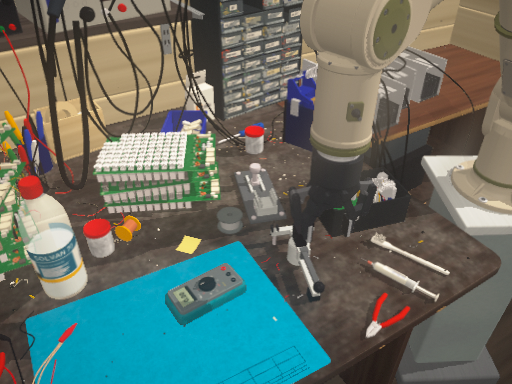

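Run:
```python
from h import *
P=cloud(load('wrist2'));x,y,z=[P[...,i] for i in range(3)]
m=(abs(x-537)<20)&(abs(y-384)<20)&(z>42)&(z<70);m[:,:]&=(np.arange(512)[None]>240)&(np.arange(512)[None]<275);q=P[m]
k=q[q[:,2]>56];print(len(q),q[:,2].max(),k.mean(0),(k.min(0)+k.max(0))/2)
from scipy.optimize import least_squares
q=q[q[:,1]>374]
r=least_squares(lambda p:np.linalg.norm(q-p,axis=1)-11,[537,382,50],loss='soft_l1');print(r.x)
s=observe();print(s['ee_pos'],s['eef_rot'])
```

```text
435 63.93388096337242 [538.81192481 382.52034222  59.6139472 ] [538.90589414 378.16190418  59.99349876]
[539.05053006 381.37141436  51.28498579]
[536.5119932  380.22757185 151.66948307] [6.36572257e-01 7.71216307e-01 1.00009956e-03 4.12004788e-04]
```

```bash
python3 -m inch '[[[1,2.5,20],0],[[0,0,25],0],[[0,0,25],0],[[0,0,25],0],[[0,0,15],0],[[0,0,8],0],[[0,0,0],0],[[0,0,0],0]]' 60
python3 - <<'E'
from h import *
shot('wrist','wrist3');shot('side','side3'); print(observe()['ee_pos'])
a=cv2.imread('pics/side3.png')[150:350,210:410];cv2.imwrite('pics/side3c.png',cv2.resize(a,None,fx=3,fy=3,interpolation=2))
E
```

```text
time: 3.0
ee_pos: [538.3, 382.7, 33.5]
eef_rot: [0.636, 0.772, 0.001, 0.0]
ft_force: [-0.3, -0.1, 1.0]
opening: 60.1
[538.36497307 382.77120173  33.71751603]
```

View pics/wrist3.png

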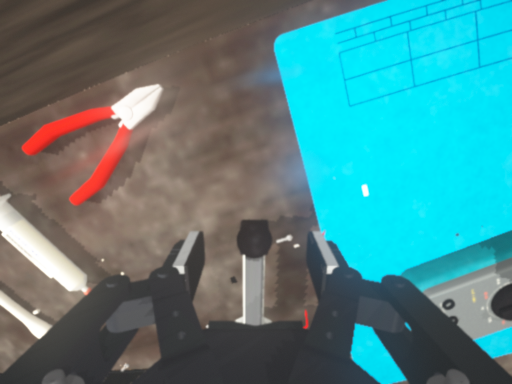

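View pics/side3c.png

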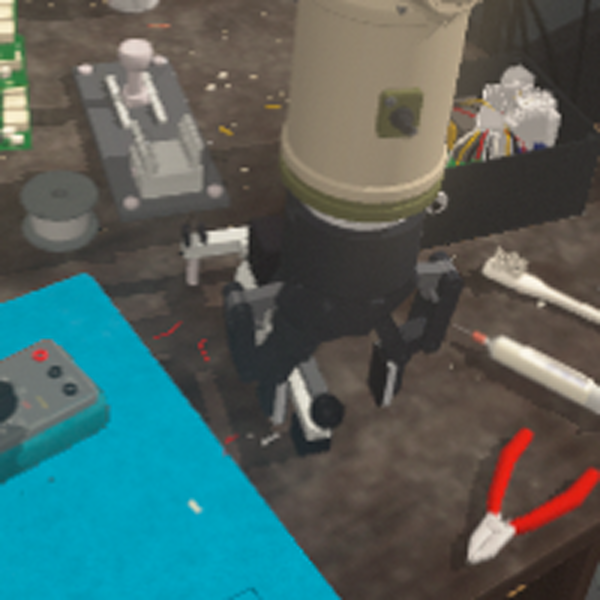

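```bash
python3 -m inch '[[[0,0,0],0],[[0,0,0],0],[[0,0,0],0],[[0,0,0],0],[[0,0,0],0],[[0,0,0],0]]' 12
python3 - <<'E'
from h import *
shot('wrist','wrist4'); s=observe();print(s['ee_pos'],s['opening'],s['ft_force'])
for i in range(9):
    a=i*.13; print(i,100*np.cos(a)-100,100*np.sin(a))
E
```

```text
time: 3.7
ee_pos: [537.6, 382.3, 32.2]
eef_rot: [0.636, 0.772, 0.0, -0.0]
ft_force: [-0.1, 0.6, 1.0]
opening: 16.0
[537.62028909 382.26464112  32.2161584 ] 16.16830891750268 [1.56518645 1.00998128 0.18236723]
0 0.0 0.0
1 -0.8438106285211973 12.963414261969486
2 -3.3610021865486743 25.70805518921551
3 -7.5090940142686975 38.01884151231614
4 -13.218082032235017 49.68801378437367
5 -20.391620145094407 60.51864057360395
6 -28.908646198772274 70.32794192004101
7 -38.625425051118846 78.95037396899505
8 -49.377974276722156 86.24042272433384
```

View pics/wrist4.png

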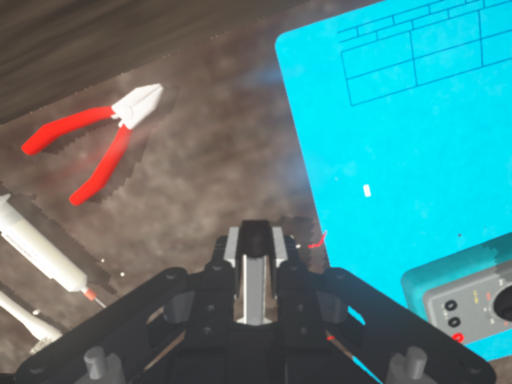

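Run:
```python
from h import *
a=cv2.imread('pics/wrist4.png')[200:340,190:330];cv2.imwrite('pics/w4c.png',cv2.resize(a,None,fx=4,fy=4,interpolation=2))
P=cloud(load('wrist4'))
for r in (222,228,234,240,246,252,258,264,270):
    print(r,[ (c,*np.round(P[r,c]).astype(int)) for c in (232,238,246,256,266,274,280) if np.isfinite(P[r,c,0])])
```

```text
222 [(232, np.int64(523), np.int64(367), np.int64(0)), (238, np.int64(527), np.int64(367), np.int64(-1)), (246, np.int64(533), np.int64(372), np.int64(6)), (256, np.int64(541), np.int64(373), np.int64(4)), (266, np.int64(549), np.int64(374), np.int64(5)), (274, np.int64(556), np.int64(373), np.int64(-1)), (280, np.int64(561), np.int64(374), np.int64(-1))]
228 [(232, np.int64(523), np.int64(391), np.int64(58)), (238, np.int64(527), np.int64(392), np.int64(58)), (246, np.int64(531), np.int64(391), np.int64(54)), (256, np.int64(537), np.int64(392), np.int64(55)), (266, np.int64(543), np.int64(391), np.int64(51)), (274, np.int64(547), np.int64(396), np.int64(58)), (280, np.int64(550), np.int64(396), np.int64(58))]
234 [(232, np.int64(524), np.int64(391), np.int64(66)), (238, np.int64(527), np.int64(392), np.int64(66)), (246, np.int64(532), np.int64(388), np.int64(57)), (256, np.int64(537), np.int64(390), np.int64(59)), (266, np.int64(543), np.int64(390), np.int64(57)), (274, np.int64(546), np.int64(395), np.int64(66)), (280, np.int64(550), np.int64(396), np.int64(66))]
240 [(232, np.int6
[... 1455 characters left out ...]
 np.int64(393), np.int64(96)), (238, np.int64(529), np.int64(389), np.int64(90)), (246, np.int64(536), np.int64(365), np.int64(53)), (256, np.int64(542), np.int64(367), np.int64(54)), (266, np.int64(558), np.int64(332), np.int64(-2)), (274, np.int64(545), np.int64(392), np.int64(90)), (280, np.int64(547), np.int64(397), np.int64(96))]
270 [(232, np.int64(527), np.int64(393), np.int64(101)), (238, np.int64(530), np.int64(386), np.int64(89)), (246, np.int64(537), np.int64(361), np.int64(53)), (256, np.int64(543), np.int64(362), np.int64(53)), (266, np.int64(559), np.int64(327), np.int64(-1)), (274, np.int64(546), np.int64(390), np.int64(90)), (280, np.int64(546), np.int64(397), np.int64(100))]
```

View pics/w4c.png

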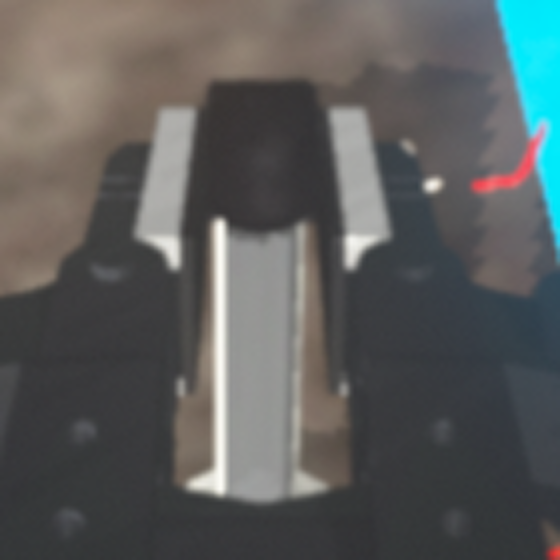

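```bash
python3 -m inch '[[[-0.2,0,-5],0],[[-0.4,0,-5],0],[[-0.6,0,-5],0],[[-0.9,0,-4.9],0],[[-1.1,0,-4.9],0],[[-1.4,0,-4.8],0],[[-1.6,0,-4.7],0],[[-1.8,0,-4.7],0],[[-2.1,0,-4.5],0],[[-2.2,0,-4.5],0],[[0,0,0],0]]'
python3 - <<'E'
from h import *
c=shot('side','side5');shot('scene','scene5'); s=observe();print(s['ee_pos'],s['opening'],s['ft_force'])
a=cv2.imread('pics/side5.png')[150:350,210:410];b=cv2.imread('pics/scene5.png')[150:350,130:330];cv2.imwrite('pics/c5.png',cv2.resize(np.hstack([a,b]),None,fx=2,fy=2,interpolation=2))
E
```

```text
time: 4.85
ee_pos: [540.6, 369.8, 81.1]
eef_rot: [0.636, 0.771, 0.001, 0.0]
ft_force: [0.4, -0.3, -0.1]
opening: 11.7
[539.93867716 369.98555041  80.18872261] 11.887187174220863 [ 0.22771201  0.39984596 -0.03073025]
```

View pics/c5.png

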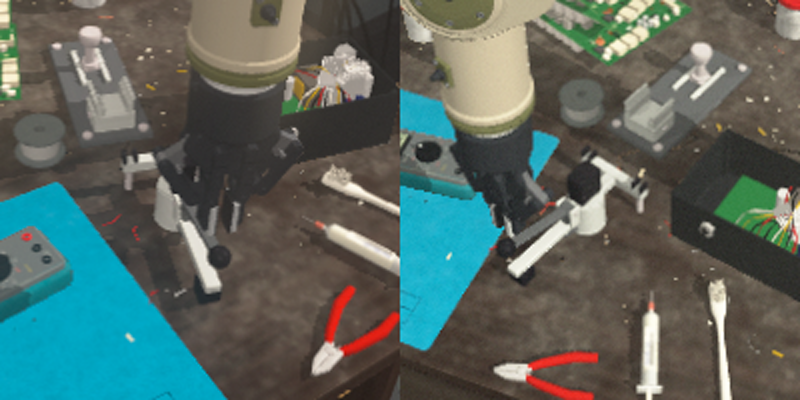

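Run:
```python
from h import *
c=shot('wrist','wrist6');P=cloud(c);s=observe();print(s['ee_pos'],s['opening'])
for r in range(214,262,3):
    print(r,[ (cc,*[int(v) for v in P[r,cc]]) for cc in (232,236,240,250,256,262,268,272,276) if np.isfinite(P[r,cc,0])])
cv2.imwrite('pics/w6c.png',cv2.resize(c['pixels'][150:340,160:350,::-1],None,fx=3,fy=3,interpolation=2))
```

```text
[539.75134424 369.99251404  79.92271416] 11.629842907040004
214 [(232, 523, 340, 0), (236, 527, 340, -1), (240, 530, 341, 0), (250, 535, 379, 83), (256, 539, 380, 83), (262, 543, 380, 82), (268, 547, 379, 78), (272, 562, 347, 0), (276, 566, 348, 0)]
217 [(232, 523, 337, 0), (236, 527, 337, -1), (240, 531, 338, -1), (250, 535, 377, 83), (256, 539, 378, 84), (262, 543, 378, 82), (268, 548, 377, 77), (272, 563, 344, -1), (276, 566, 345, 0)]
220 [(232, 524, 333, 0), (236, 528, 334, -1), (240, 532, 335, 0), (250, 536, 374, 82), (256, 540, 376, 83), (262, 544, 375, 81), (268, 559, 340, -1), (272, 563, 341, -1), (276, 567, 341, -1)]
223 [(232, 524, 330, 0), (236, 528, 331, 0), (240, 532, 331, 0), (250, 536, 371, 80), (256, 540, 372, 81), (262, 545, 372, 78), (268, 560, 336, -1), (272, 564, 337, -1), (276, 568, 338, -1)]
226 [(232, 525, 326, -1), (236, 529, 327, 0), (240, 533, 328, -1), (250, 537, 365, 72), (256, 542, 366, 72), (262, 546, 366, 71), (268, 561, 333, -2), (272, 564, 335, 0), (276, 569, 335, -1)]
229 [(232, 525, 323, -1), (236, 528, 379, 107), (240, 530, 379, 107), (250, 538, 36
[... 1413 characters left out ...]
46, 344, 67), (262, 551, 344, 66), (268, 544, 382, 130), (272, 546, 382, 130), (276, 548, 383, 130)]
253 [(232, 527, 379, 132), (236, 529, 379, 133), (240, 531, 379, 131), (250, 542, 340, 65), (256, 547, 341, 66), (262, 551, 341, 65), (268, 544, 381, 130), (272, 546, 382, 132), (276, 548, 382, 132)]
256 [(232, 528, 379, 135), (236, 529, 379, 135), (240, 531, 379, 134), (250, 543, 337, 65), (256, 547, 338, 65), (262, 552, 338, 63), (268, 545, 380, 131), (272, 546, 382, 136), (276, 548, 383, 135)]
259 [(232, 528, 378, 137), (236, 530, 379, 138), (240, 531, 379, 137), (250, 543, 333, 63), (256, 548, 334, 64), (262, 553, 334, 62), (268, 545, 378, 132), (272, 546, 382, 137), (276, 548, 382, 137)]
```

View pics/w6c.png

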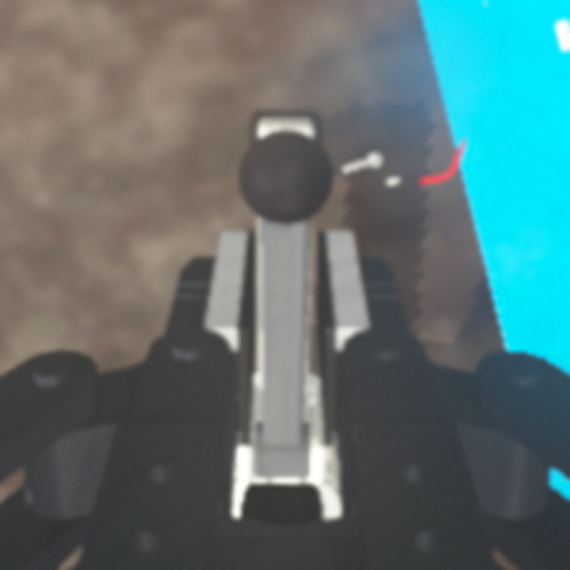

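```bash
cat >> h.py <<'E'
def proj(c,X):
    X=np.atleast_2d(X).astype(float); W=np.linalg.inv(np.asarray(c['world_from_camera'])); p=(np.c_[X,np.ones(len(X))]@W.T)[:,:3]
    f=c['pixels'].shape[0]/2/np.tan(np.radians(c['fovy'])/2); a=p[:,0]/-p[:,2]; b=-p[:,1]/-p[:,2]; s=1+c['k1']*(a*a+b*b)
    return np.c_[c['cx']+f*a*s,c['cy']+f*b*s]
E
python3 - <<'E'
from h import *
s=observe();e=s['ee_pos'];out=[]
for n in('side','scene'):
    c=load(n+'5');im=c['pixels'][:,:,::-1].copy();im=cv2.resize(im,None,fx=4,fy=4,interpolation=2)
    for dz,col in((0,(0,0,255)),(19,(0,255,0)),(25,(255,0,0))):
        u=proj(c,e+[0,0,dz])[0]; cv2.circle(im,tuple(int(v*4+2) for v in u),4,col,-1); 
    u=(proj(c,e)[0]*4).astype(int); out.append(im[u[1]-250:u[1]+250,u[0]-200:u[0]+200])
cv2.imwrite('pics/p5.png',np.hstack(out))
E
```

```text
(no output)
```

View pics/p5.png

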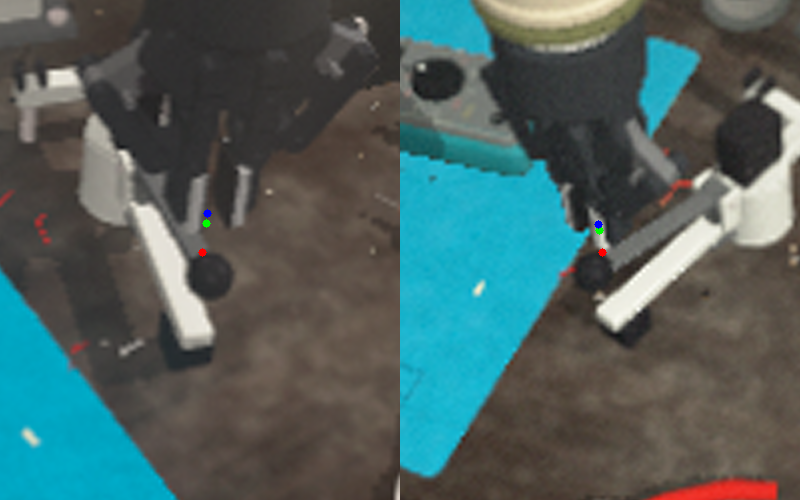

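```bash
python3 -m inch '[[[0,0,0],0],[[4,0,0],0],[[4,0,0],0],[[0,0,0],0],[[0,0,10],0],[[0,0,10],0],[[0,0,10],0],[[0,0,11],0],[[0,0,0],0]]' 45;  python3 -m inch '[[[0,0,0],0],[[0,0,0],0],[[0,0,0],0],[[0,0,0],0],[[0,0,0],0],[[0,0,0],0],[[0,0,0],0]]' 10
python3 - <<'E'
from h import *
c=shot('wrist','wrist7');d=shot('side','side7')
a=cv2.resize(c['pixels'][190:320,190:320,::-1],(500,500),interpolation=2);e=d['pixels'][200:320,250:322,::-1];e=cv2.resize(e,(300,500),interpolation=2)
cv2.imwrite('pics/c7.png',np.hstack([a,e]))
E
```

```text
time: 5.9
ee_pos: [537.1, 376.7, 36.3]
eef_rot: [0.636, 0.772, -0.002, -0.001]
ft_force: [-0.7, -0.4, 0.4]
opening: 45.1
time: 6.6
ee_pos: [538.5, 378.1, 39.4]
eef_rot: [0.636, 0.772, 0.0, -0.0]
ft_force: [0.2, 0.5, 0.9]
opening: 18.7
```

View pics/c7.png

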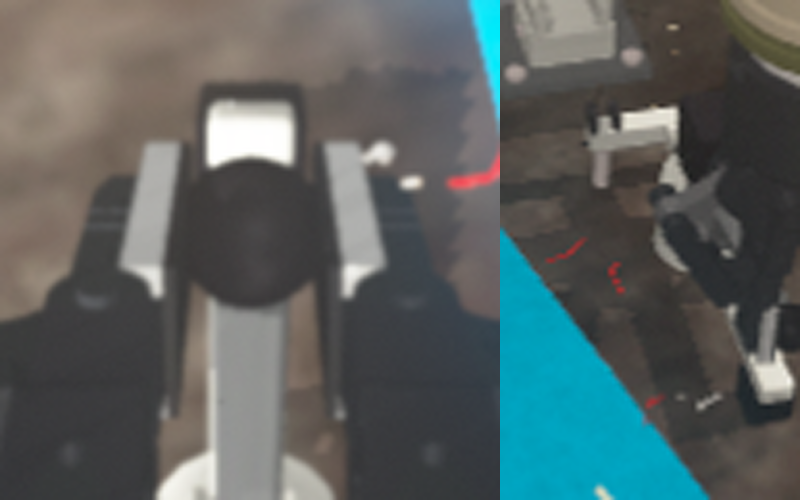

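```bash
python3 -m inch '[[[0,0,0],0],[[0,0,0],0],[[0,0,0],0]]';python3 -m inch '[[[0,0,0],0],[[0,0,0],0]]'
```

```text
time: 7.0
ee_pos: [538.4, 378.1, 39.2]
eef_rot: [0.636, 0.772, 0.0, -0.0]
ft_force: [-0.1, 0.9, 0.8]
opening: 18.5
time: 7.2
ee_pos: [538.5, 378.1, 39.2]
eef_rot: [0.636, 0.772, 0.0, -0.0]
ft_force: [1.2, 1.6, 1.6]
opening: 18.7
```

```bash
python3 -m inch '[[[-1.3,0,-4.8],0],[[-1.5,0,-4.8],0],[[-1.7,0,-4.7],0],[[-2,0,-4.6],0],[[-2.2,0,-4.5],0],[[-2.4,0,-4.4],0],[[0,0,0],0]]';  python3 - <<'E'
from h import *
c=shot('wrist','wrist8');d=shot('side','side8');print(observe()['opening'],observe()['ft_force'])
a=cv2.resize(c['pixels'][190:320,190:320,::-1],(500,500),interpolation=2);e=d['pixels'][200:320,250:322,::-1];e=cv2.resize(e,(300,500),interpolation=2)
cv2.imwrite('pics/c8.png',np.hstack([a,e]))
E
```

```text
time: 7.9
ee_pos: [541.0, 366.2, 67.5]
eef_rot: [0.637, 0.771, 0.0, 0.0]
ft_force: [-0.8, -1.2, -4.3]
opening: 18.7
18.454347238381832 [-0.35283266 -0.64116161 -5.18012676]
```

View pics/c8.png

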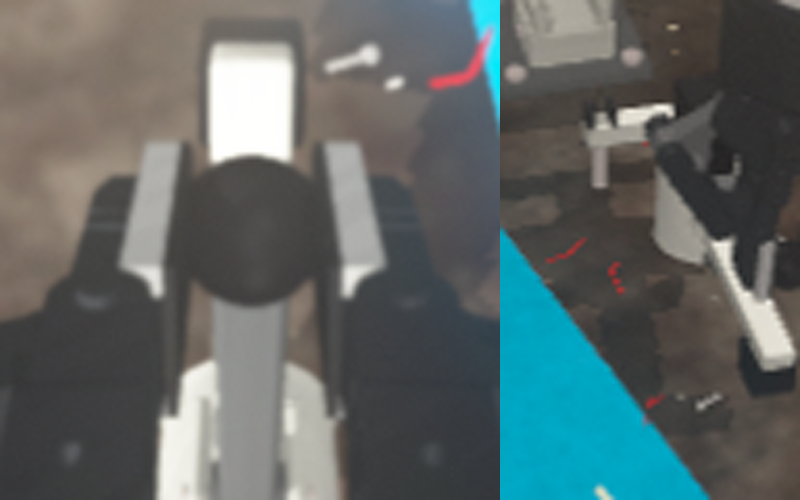

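```bash
python3 -m inch '[[[0,0,0],0],[[0,0,0],0]]' 19; python3 -m inch '[[[0,0,0],0],[[0,0,0],0]]' 20;python3 -m inch '[[[0,0,0],0],[[0,0,0],0]]' 21
```

```text
time: 8.2
ee_pos: [540.4, 367.2, 66.8]
eef_rot: [0.636, 0.772, 0.0, -0.0]
ft_force: [-0.3, 0.2, -3.9]
opening: 19.0
time: 8.4
ee_pos: [540.4, 367.4, 67.1]
eef_rot: [0.636, 0.772, 0.0, -0.0]
ft_force: [-0.8, 0.3, -1.5]
opening: 19.9
time: 8.6
ee_pos: [540.4, 367.4, 67.2]
eef_rot: [0.636, 0.772, 0.0, -0.0]
ft_force: [-1.3, 0.3, -0.3]
opening: 21.2
```

```bash
cat > duo.py <<'E'
import sys
from h import *
n=sys.argv[1]
c=shot('wrist','w'+n);d=shot('side','s'+n);s=observe();print(s['time'],s['opening'],s['ft_force'],s['ee_pos'])
a=cv2.resize(c['pixels'][190:320,190:320,::-1],(500,500),interpolation=2);e=d['pixels'][200:320,250:322,::-1];e=cv2.resize(e,(300,500),interpolation=2)
cv2.imwrite(f'pics/c{n}.png',np.hstack([a,e]))
E
python3 duo.py 9
```

```text
8.7 21.19671189872852 [ 0.00599733  1.27780227 -1.43865703] [540.40686506 367.34170503  67.14265283]
```

View pics/c9.png

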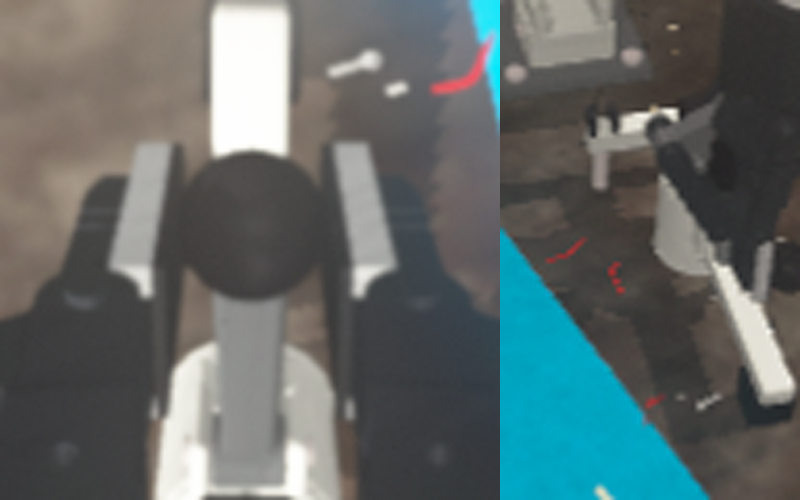

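```bash
python3 -m inch '[[[0,0,0],0],[[0,0,0],0],[[-2.6,0,-4.3],0],[[-2.8,0,-4.1],0],[[0,0,0],0]]' 20; python3 -m inch '[[[0,0,0],0],[[0,0,0],0]]' 20.4;  python3 -m inch '[[[-3,0,-4],0],[[-3.2,0,-3.8],0],[[0,0,0],0]]'; python3 duo.py 10
```

```text
time: 9.2
ee_pos: [542.2, 361.1, 76.3]
eef_rot: [0.636, 0.771, 0.0, 0.0]
ft_force: [-0.9, 1.0, 0.9]
opening: 20.4
time: 9.4
ee_pos: [542.0, 361.6, 75.6]
eef_rot: [0.636, 0.772, 0.0, 0.0]
ft_force: [1.0, 1.3, 0.3]
opening: 20.2
time: 9.7
ee_pos: [543.1, 354.8, 83.7]
eef_rot: [0.636, 0.771, 0.0, 0.0]
ft_force: [-0.4, -0.7, -0.5]
opening: 20.5
9.8 20.23050108831204 [ 0.64619712 -0.30138987  0.08374779] [542.93241162 355.14698765  83.28641383]
```

View pics/c10.png

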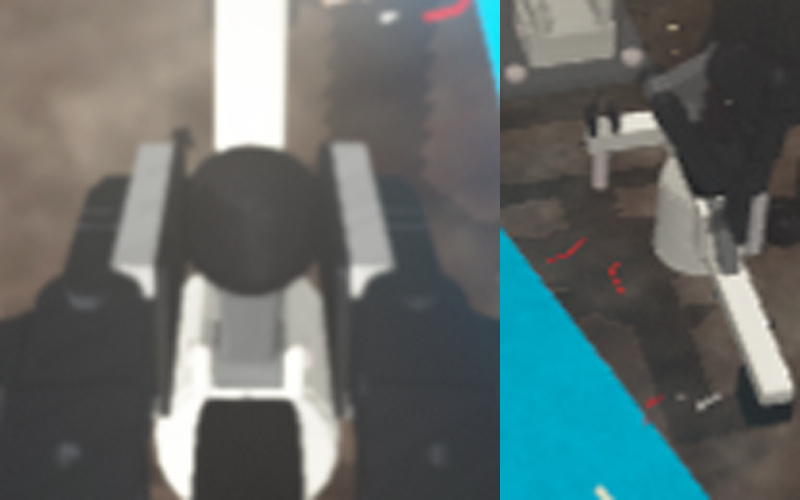

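```bash
python3 -m inch '[[[-3.4,0,-3.6],0],[[-3.6,0,-3.5],0],[[-3.8,0,-3.3],0],[[-3.9,0,-3.1],0],[[-4.1,0,-2.9],0],[[0,0,0],0]]'; python3 duo.py 11
python3 - <<'E'
from h import *
P=cloud(load('w11'));s=observe()
x,y,z=[P[...,i] for i in range(3)]
u=np.arange(512)[None]+0*z; v=np.arange(384)[:,None]+0*z
q=P[(u>244)&(u<268)&(v>232)&(v<262)]; q=q[np.isfinite(q[:,0])]
from scipy.optimize import least_squares
r=least_squares(lambda p:np.linalg.norm(q-p,axis=1)-11,s['ee_pos']+[0,0,35],loss='soft_l1');print('knob',r.x,'res',np.abs(r.fun).mean())
E
```

```text
time: 10.4
ee_pos: [546.9, 336.2, 100.1]
eef_rot: [0.637, 0.771, 0.0, 0.0]
ft_force: [0.2, -1.3, -1.3]
opening: 20.5
10.5 20.339520589083683 [ 1.06352087 -1.14787879 -1.1520529 ] [546.73220241 336.67724179  99.739577  ]
knob [547.14556422 340.05743735 131.77937672] res 0.43128278680808557
```

View pics/c11.png

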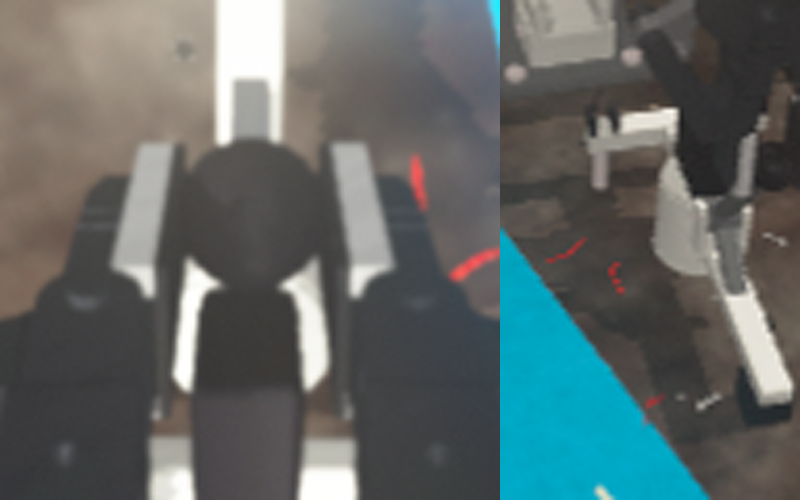

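```bash
python3 -m inch '[[[0,0,0],0],[[0,0,0],0],[[0,0,0],0],[[0,0,-10],0],[[0,0,-25],0],[[0,0,-25],0],[[-20,0,-25],0],[[-30,0,-25],0],[[-30,0,0],0],[[-20,0,0],0],[[0,0,0],0],[[0,0,0],0]]' 60
python3 - <<'E'
from h import *
c=shot('wrist','w12');P=cloud(c);x,y,z=[P[...,i] for i in range(3)];print(observe()['ee_pos'],observe()['eef_rot'])
R=lambda q:cv2.minAreaRect(q[:,:2].astype(np.float32))
u=np.arange(512)[None]+0*z; v=np.arange(384)[:,None]+0*z
s=(abs(x-560)<40)&(y>215)&(y<300)&(u>215)&(u<300)
q=P[s&(z>84)&(z<92)];q=q[(q[:,1]<278)];print('grip',len(q),R(q))
q=P[(abs(x-547)<25)&(abs(y-340)<25)&(z>120)&(z<155)];print(q[:,2].max());
from scipy.optimize import least_squares
r=least_squares(lambda p:np.linalg.norm(q-p,axis=1)-11,[547,340,131],loss='soft_l1');print('knob',r.x)
E
```

```text
time: 11.7
ee_pos: [565.5, 239.1, 210.3]
eef_rot: [0.636, 0.771, 0.0, -0.0]
ft_force: [-0.5, 0.6, -0.5]
opening: 60.3
[565.03684923 240.0690094  209.99602958] [ 6.35692609e-01  7.71942136e-01  4.20285726e-04 -2.63723457e-04]
grip 679 ((562.4363403320312, 255.195068359375), (23.639142990112305, 35.032875061035156), 11.625720977783203)
143.9716337456775
knob [547.08965282 340.07009382 131.2064385 ]
```

View pics/w12.png

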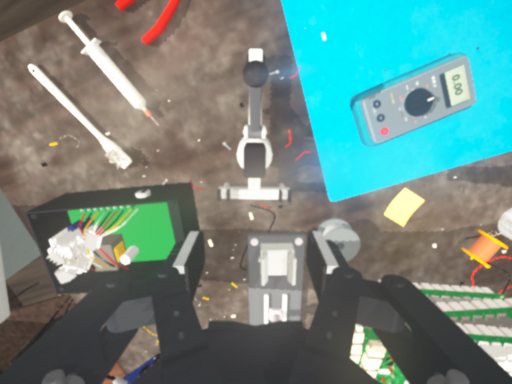

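```bash
python3 -m inch '[[[8,0,20],0],[[8,0,30],0],[[0,0,30],0],[[0,0,30],0],[[0,0,30],0],[[0,0,20],0],[[0,0,12],0],[[0,0,8],0],[[0,0,0],0],[[0,0,0],0]]' 50; python3 duo.py 13
```

```text
time: 12.75
ee_pos: [562.8, 255.3, 30.5]
eef_rot: [0.636, 0.772, 0.001, 0.0]
ft_force: [0.4, 0.0, -0.2]
opening: 49.8
12.85 49.70901479133708 [-0.42346813 -0.10783506 -0.14515456] [563.10513971 255.18125168  30.83267241]
```

View pics/w13.png

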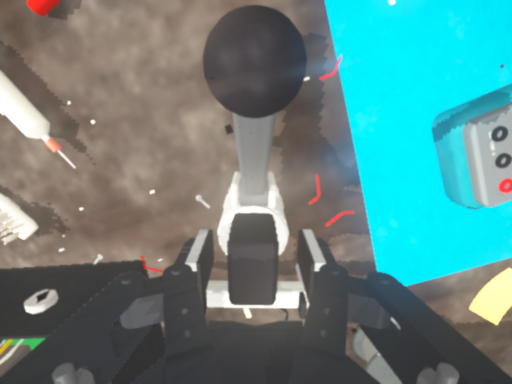

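View pics/s13.png

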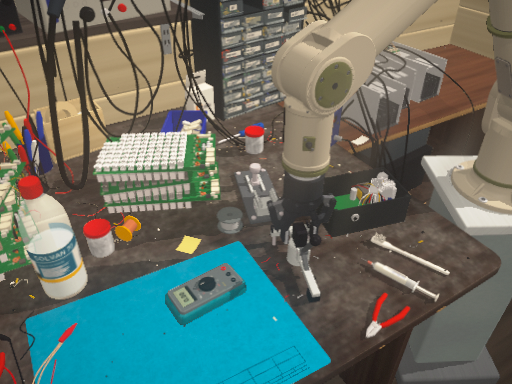

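```bash
python3 -m inch '[[[0,0,0],0],[[0,0,0],0],[[0,0,0],0],[[0,0,0],0],[[0,0,0],0],[[0,0,0],0],[[0,0,0],0],[[0,0,0],0]]' 5; python3 -m inch '[[[0,0,0],0],[[0,0,0],0]]';python3 -m inch '[[[0,0,-3],0],[[0,0,-5],0],[[0,0,-10],0],[[0,0,-10],0],[[0,0,0],0],[[0,0,0],0]]';  python3 duo.py 14
```

```text
time: 13.65
ee_pos: [562.6, 254.9, 30.2]
eef_rot: [0.636, 0.772, 0.0, 0.0]
ft_force: [-2.9, -0.7, 5.1]
opening: 23.3
time: 13.85
ee_pos: [562.6, 254.9, 30.2]
eef_rot: [0.636, 0.772, 0.0, 0.0]
ft_force: [-2.7, -1.5, 5.6]
opening: 23.1
time: 14.45
ee_pos: [562.6, 254.8, 58.0]
eef_rot: [0.636, 0.772, 0.0, 0.0]
ft_force: [-0.9, -0.3, -5.9]
opening: 23.6
14.55 23.100031951266224 [-0.45486086  0.21187594 -6.23662646] [562.00319034 254.57316057  57.16593836]
```

View pics/s14.png

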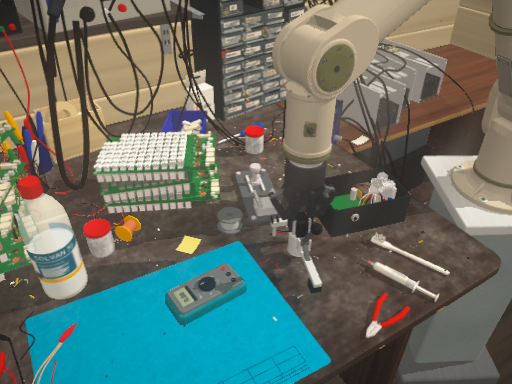

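View pics/w14.png

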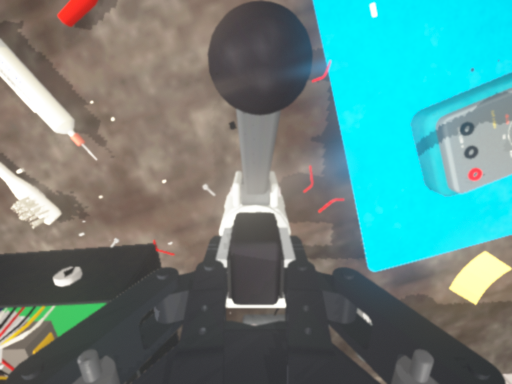

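```bash
cat > knob.py <<'E'
import sys
from h import *
from scipy.optimize import least_squares
from scipy.spatial.transform import Rotation as Ro
def knob(n,a=0.973):
    c=load(n);P=cloud(c);s=observe();rgb=c['pixels'].astype(int)
    return P,c,s
for n,e in(('w13',[562.8,255.2,30.5]),('w14',[562.3,254.7,57.5])):
    P=cloud(load(n));e=np.array(e);c=e+[-.19*86,.98*86,101]
    m=np.linalg.norm(P-c,axis=-1)<22; q=P[m]; q=q[q[:,2]>c[2]-3]
    r=least_squares(lambda p:np.linalg.norm(q-p,axis=1)-11,c,loss='soft_l1')
    t=np.array([-.19,.982]);k=r.x-e;print(n,len(q),r.x,'tool x,y,z-up',k[:2]@t,k[:2]@[.982,.19],k[2])
E
python3 knob.py
```

```text
w13 2587 [546.79664495 340.27089325 131.15494276] tool x,y,z-up 86.58025462797016 0.44817505321563555 100.6549427604308
w14 2356 [547.58029013 340.71092066 158.82213176] tool x,y,z-up 87.25946896345464 1.8873198310756694 101.32213176204601
```

```bash
python3 -m inch '[[[0,0,-15],0],[[0,0,-25],0],[[-10,1,-25],0],[[-25,4,-8],0],[[-35,5,0],0],[[-35,5,0],0],[[-35,5,0],0],[[-35,5,0],0],[[-30,4,0],0],[[-25,2,0],0],[[-15,1,0],-1],[[0,0,0],0]]';python3 -m inch '[[[-15,1,0],0],[[-10,0,0],0],[[0,0,0],0],[[0,0,0],0],[[0,0,0],0]]'; python3 duo.py 15
python3 - <<'E'
from h import *
c=shot('scene','sc15');cv2.imwrite('pics/sc15c.png',cv2.resize(c['pixels'][100:280,150:390,::-1],None,fx=3,fy=3,interpolation=2))
E
```

```text
time: 15.75
ee_pos: [641.0, 16.0, 131.2]
eef_rot: [0.631, 0.776, -0.001, 0.001]
ft_force: [0.4, -0.7, -5.8]
opening: 23.5
time: 16.25
ee_pos: [646.5, -2.8, 130.5]
eef_rot: [0.629, 0.778, 0.0, -0.0]
ft_force: [0.6, 0.8, -6.0]
opening: 23.4
16.35 23.545196003253103 [-0.12447017 -0.45162614 -6.39804106] [646.50978976  -2.94996398 130.45690202]
```

View pics/sc15c.png

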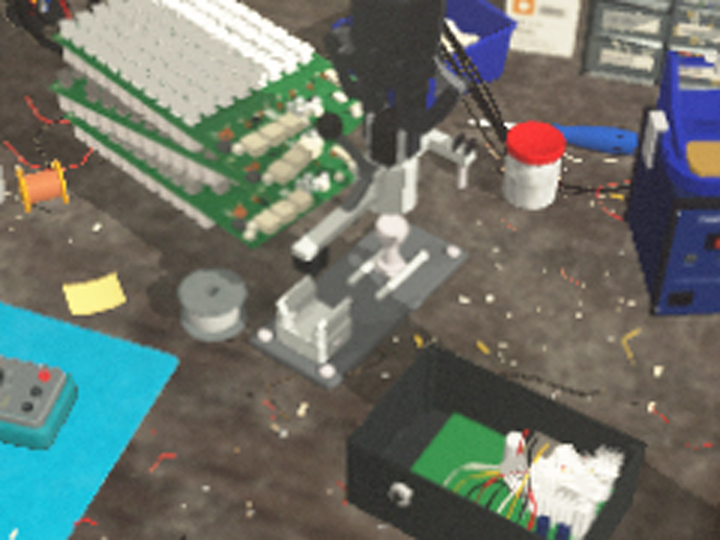

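View pics/s15.png

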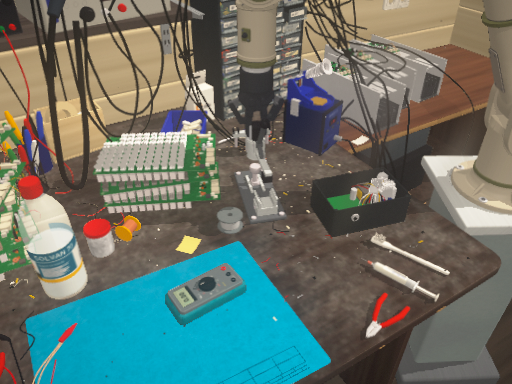

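View pics/w15.png

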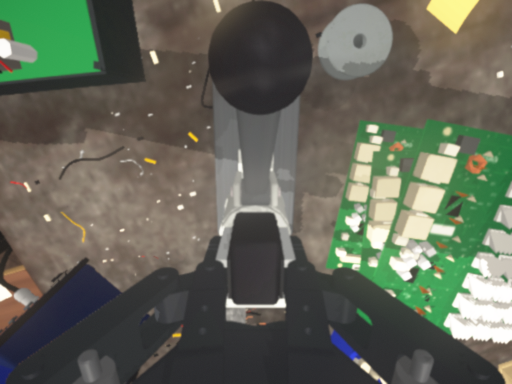

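```bash
python3 -m inch '[[[-3,0,0],0],[[-3.6,0,6],0],[[0,0,10],0],[[0,0,10],0],[[0,0,2],0],[[0,0,0],0],[[0,0,0],0]]'
cat > ov.py <<'E'
import sys
from h import *
n=sys.argv[1]; dz=float(sys.argv[2]) if len(sys.argv)>2 else 30.3
s=observe();e=s['ee_pos'];q=s['eef_rot'];a=q[0]**2-q[1]**2;b=2*q[0]*q[1]
print(s['time'],np.round(e,1),np.degrees(np.arctan2(b,a)),s['ft_force'].round(1))
yh=np.arctan2(b,a)-0.009; ox=e+np.array([b,-a,0])*1.2; ox[2]-=dz
def fr(o,y): return lambda L:(np.array(L,float)@np.array([[np.cos(y),np.sin(y),0],[-np.sin(y),np.cos(y),0],[0,0,1]]))+o
H=fr(ox,yh); yS=np.radians(101.75); f=np.array([626.5,100.8,0]); S=fr(f-110*np.array([np.cos(yS),np.sin(yS),0]),yS)
print('stand org',S([[0,0,0]]),'ball in stand',(np.array([649.2,-9.1])-S([[0,0,0]])[0,:2])@[np.cos(yS),np.sin(yS)])
t=np.linspace(0,2*np.pi,60)
ci=lambda r,z,x=0:np.c_[x+r*np.cos(t),r*np.sin(t),0*t+z]
box=lambda x0,x1,w,z:[[x0,-w,z],[x1,-w,z],[x1,w,z],[x0,w,z],[x0,-w,z]]
out=[]
bx=(np.array([649.2,-9.1])-S([[0,0,0]])[0,:2])@[np.cos(yS),np.sin(yS)]
for cam in('scene','side'):
    c=shot(cam,cam+n);k=4;im=cv2.resize(c['pixels'][:,:,::-1],None,fx=k,fy=k,interpolation=2)
    for pts,col in((H(ci(24,0)),(0,0,255)),(H(box(99,121,11,0)),(0,0,255)),(H(box(-18,18,12,88)),(0,0,255)),(S(ci(13,65,bx)),(0,255,0)),(S(box(88,132,14.5,57)),(0,255,0)),(S(box(88,132,14.5,33)),(255,200,0))):
        cv2.polylines(im,[(proj(c,pts)*k+k/2).astype(np.int32)],False,col,1)
    u=(proj(c,H([[40,0,20]]))[0]*k).astype(int);out.append(im[u[1]-230:u[1]+230,u[0]-200:u[0]+200])
cv2.imwrite(f'pics/ov{n}.png',np.hstack(out))
E
python3 ov.py 16
```

```text
time: 17.1
ee_pos: [648.2, -10.2, 102.6]
eef_rot: [0.629, 0.777, 0.0, -0.0]
ft_force: [-0.5, 0.2, -5.4]
opening: 23.2
17.1 [648.2 -10.2 102.6] 102.01465727293404 [-0.5  0.2 -5.4]
stand org [[648.90059263  -6.89500197   0.        ]] ball in stand -2.219765176937785
```

View pics/ov16.png

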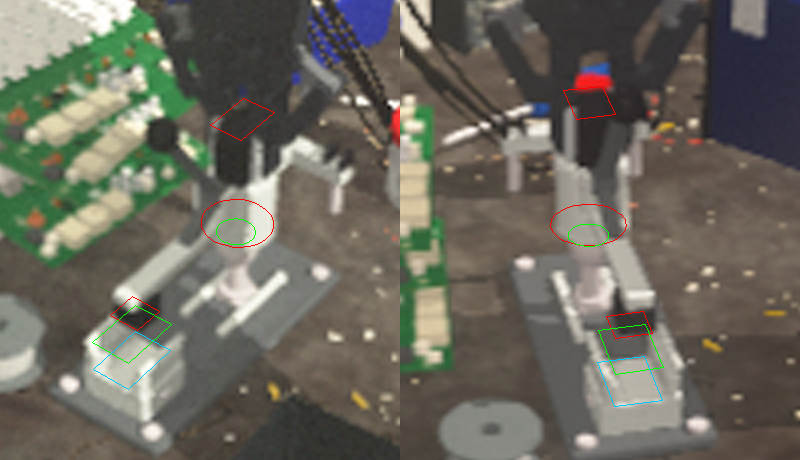

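Run:
```python
from h import *
out=[]
for n in('scene','side'):
    c=load(n+'16');u=proj(c,[645,10,70])[0].astype(int);out.append(cv2.resize(c['pixels'][u[1]-40:u[1]+60,u[0]-40:u[0]+40,::-1],(400,500),interpolation=2))
cv2.imwrite('pics/z16.png',np.hstack(out))
```

```text
(no output)
```

View pics/z16.png

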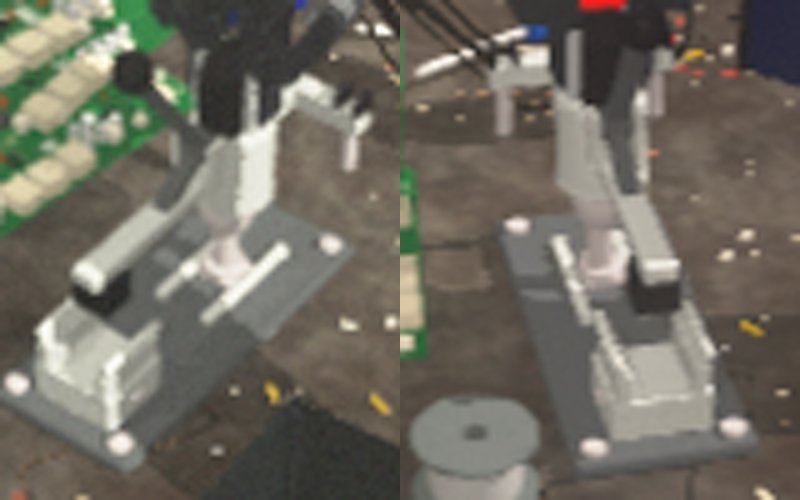

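```bash
python3 -m inch '[[[0,0,2],0],[[0,0,2],0],[[0,0,1],0],[[0,0,0],0],[[0,0,0],0]]'; python3 -m inch '[[[0,0,1],0],[[0,0,1],0],[[0,0,0],0]]'; python3 -m inch '[[[0,0,1],0],[[0,0,1],0],[[0,0,0],0]]'
```

```text
time: 17.7
ee_pos: [648.0, -10.4, 97.4]
eef_rot: [0.629, 0.777, -0.0, -0.0]
ft_force: [-0.2, 0.0, -5.9]
opening: 23.7
time: 18.0
ee_pos: [647.9, -10.4, 95.2]
eef_rot: [0.629, 0.777, -0.0, -0.0]
ft_force: [-0.3, -0.6, -6.5]
opening: 23.3
time: 18.3
ee_pos: [647.8, -10.4, 93.2]
eef_rot: [0.629, 0.777, -0.0, -0.0]
ft_force: [-0.9, -0.0, -6.2]
opening: 23.3
```

Origin is about 63 mm, no contact yet; I'll continue carefully.

```bash
python3 -m inch '[[[0,0,1],0],[[0,0,1],0],[[0,0,0],0]]'; python3 -m inch '[[[0,0,1],0],[[0,0,1],0],[[0,0,0],0]]'; python3 -m inch '[[[0,0,1],0],[[0,0,1],0],[[0,0,0],0]]'
```

```text
time: 18.6
ee_pos: [647.9, -10.4, 91.2]
eef_rot: [0.629, 0.777, -0.0, -0.0]
ft_force: [-1.0, 0.4, -6.8]
opening: 23.4
time: 18.9
ee_pos: [647.9, -10.4, 89.2]
eef_rot: [0.629, 0.777, -0.0, -0.0]
ft_force: [-0.6, -0.5, -5.8]
opening: 23.4
time: 19.2
ee_pos: [647.9, -10.4, 87.3]
eef_rot: [0.629, 0.777, -0.0, -0.0]
ft_force: [-0.5, -0.7, -6.4]
opening: 23.1
```

```bash
python3 duo.py 17
python3 - <<'E'
from h import *
shot('scene','scene17')
out=[]
for n in('scene17','s17'):
    c=load(n);u=proj(c,[645,10,70])[0].astype(int);out.append(cv2.resize(c['pixels'][u[1]-40:u[1]+60,u[0]-40:u[0]+40,::-1],(400,500),interpolation=2))
cv2.imwrite('pics/z17.png',np.hstack(out))
E
```

```text
19.3 23.464817258077563 [ 0.12534474 -0.35910869 -5.734402  ] [647.98793634 -10.38858611  87.42298802]
```

View pics/z17.png

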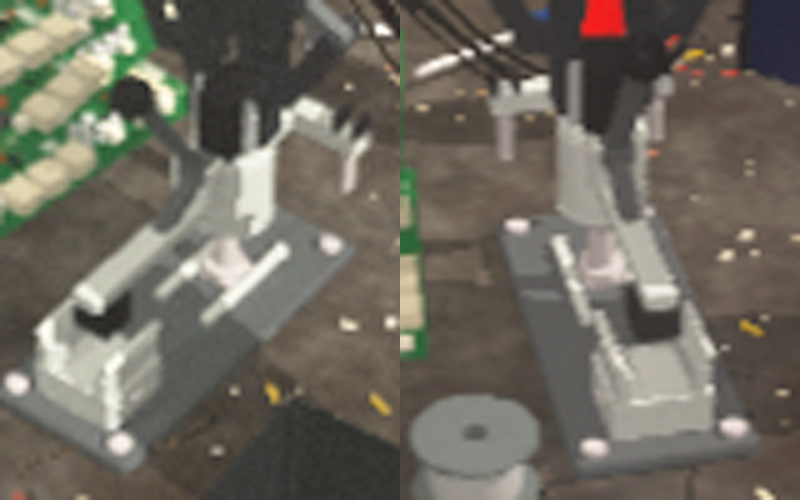

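```bash
for i in 1; do :; done; python3 -m inch '[[[0,0,1],0],[[0,0,1],0],[[0,0,1],0],[[0,0,0],0]]'; python3 -m inch '[[[0,0,1],0],[[0,0,1],0],[[0,0,1],0],[[0,0,0],0]]'
```

```text
time: 19.75
ee_pos: [647.8, -10.4, 84.2]
eef_rot: [0.629, 0.777, -0.0, -0.0]
ft_force: [-0.0, 0.7, -5.8]
opening: 23.5
time: 20.15
ee_pos: [647.9, -10.4, 81.2]
eef_rot: [0.629, 0.777, -0.0, -0.0]
ft_force: [0.3, 0.6, -5.7]
opening: 23.0
```

```bash
python3 -m inch '[[[0,0,1],0],[[0,0,1],0],[[0,0,1],0],[[0,0,0],0]]'; python3 -m inch '[[[0,0,1],0],[[0,0,1],0],[[0,0,1],0],[[0,0,0],0]]'
```

```text
time: 20.55
ee_pos: [647.9, -10.4, 78.2]
eef_rot: [0.629, 0.777, -0.0, -0.0]
ft_force: [0.3, -0.3, -7.0]
opening: 23.5
time: 20.95
ee_pos: [647.9, -10.3, 75.3]
eef_rot: [0.629, 0.777, -0.0, -0.0]
ft_force: [0.3, -0.8, -6.1]
opening: 23.3
```

```bash
python3 -m inch '[[[0,0,1],0],[[0,0,1],0],[[0,0,1],0],[[0,0,0],0]]'; python3 -m inch '[[[0,0,1],0],[[0,0,1],0],[[0,0,1],0],[[0,0,0],0]]'
```

```text
time: 21.35
ee_pos: [647.9, -10.4, 72.2]
eef_rot: [0.629, 0.777, -0.0, -0.0]
ft_force: [0.7, 0.3, -6.1]
opening: 23.4
time: 21.75
ee_pos: [647.8, -10.4, 69.2]
eef_rot: [0.629, 0.777, -0.0, -0.0]
ft_force: [-0.5, 0.1, -5.7]
opening: 23.3
```

```bash
python3 -m inch '[[[0,0,1],0],[[0,0,1],0],[[0,0,0],0]]'; python3 -m inch '[[[0,0,1],0],[[0,0,0.5],0],[[0,0,0],0]]'
```

```text
time: 22.05
ee_pos: [647.9, -10.4, 67.2]
eef_rot: [0.629, 0.777, -0.0, -0.0]
ft_force: [0.3, 1.3, -5.6]
opening: 23.4
time: 22.35
ee_pos: [647.9, -10.4, 65.9]
eef_rot: [0.629, 0.777, -0.0, -0.0]
ft_force: [0.1, -0.1, -6.0]
opening: 23.7
```

```bash
python3 -m inch '[[[0,0,0.5],0],[[0,0,0.5],0],[[0,0,0],0]]'; python3 -m inch '[[[0,0,0.5],0],[[0,0,0.5],0],[[0,0,0],0]]'; python3 -m inch '[[[0,0,0.5],0],[[0,0,0],0]]'
```

```text
time: 22.65
ee_pos: [647.9, -10.4, 64.9]
eef_rot: [0.629, 0.777, -0.0, -0.0]
ft_force: [0.2, -0.3, -6.1]
opening: 23.3
time: 22.95
ee_pos: [647.9, -10.4, 63.9]
eef_rot: [0.629, 0.777, -0.0, -0.0]
ft_force: [0.4, -0.3, -5.2]
opening: 23.4
time: 23.15
ee_pos: [648.1, -10.4, 63.5]
eef_rot: [0.629, 0.777, 0.0, -0.0]
ft_force: [-0.5, 0.8, -5.6]
opening: 23.6
```

```bash
python3 -m inch '[[[0,0,0.5],0],[[0,0,0],0]]'; python3 -m inch '[[[0,0,0.5],0],[[0,0,0],0]]';python3 -m inch '[[[0,0,0.5],0],[[0,0,0],0]]'
```

```text
time: 23.35
ee_pos: [648.2, -10.5, 63.3]
eef_rot: [0.629, 0.777, 0.0, 0.0]
ft_force: [-0.0, 0.4, -4.2]
opening: 23.5
time: 23.55
ee_pos: [648.2, -10.5, 63.2]
eef_rot: [0.629, 0.777, 0.0, 0.0]
ft_force: [-2.7, -0.9, 1.3]
opening: 23.1
time: 23.75
ee_pos: [648.3, -10.6, 63.2]
eef_rot: [0.629, 0.777, 0.0, 0.0]
ft_force: [-4.4, -1.2, 5.4]
opening: 23.5
```

```bash
python3 duo.py 18
python3 - <<'E'
from h import *
shot('scene','scene18')
out=[]
for n in('scene18','s18'):
    c=load(n);u=proj(c,[645,10,70])[0].astype(int);out.append(cv2.resize(c['pixels'][u[1]-40:u[1]+60,u[0]-40:u[0]+40,::-1],(400,500),interpolation=2))
cv2.imwrite('pics/z18.png',np.hstack(out))
E
```

```text
23.85 23.252033923862502 [-3.82815832 -0.47234902  5.77452808] [648.26267618 -10.56103079  63.13997685]
```

View pics/z18.png

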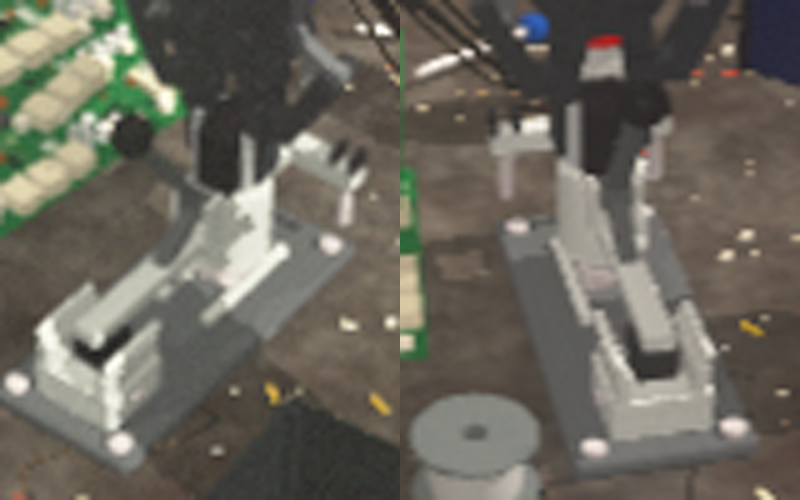

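```bash
python3 -m inch '[[[0,0,-0.5],0],[[0,0,-0.2],0],[[0,0,0],0]]'; python3 -m inch '[[[0,0,0],0],[[0,0,0],0],[[0,0,0],0],[[0,0,0],0],[[0,0,0],0],[[0,0,0],0]]' 50;  python3 -m inch '[[[0,0,-10],0],[[0,0,-20],0],[[0,0,-25],0],[[0,0,-25],0],[[0,0,-20],0],[[0,0,-10],0],[[0,0,0],0],[[0,0,0],0]]'; python3 duo.py 19
```

```text
time: 24.2
ee_pos: [648.2, -10.6, 63.2]
eef_rot: [0.629, 0.777, 0.0, 0.0]
ft_force: [-3.9, -1.1, 5.0]
opening: 23.2
time: 24.8
ee_pos: [648.1, -10.4, 62.7]
eef_rot: [0.629, 0.777, 0.0, -0.0]
ft_force: [-1.0, -0.2, 0.7]
opening: 50.3
time: 25.6
ee_pos: [647.7, -10.4, 171.9]
eef_rot: [0.629, 0.777, -0.0, -0.0]
ft_force: [0.3, -0.1, -0.7]
opening: 50.1
25.7 49.81616512318921 [-0.19510901  0.73704713 -0.12901568] [647.22097837 -10.40998641 171.09372845]
```

View pics/w19.png

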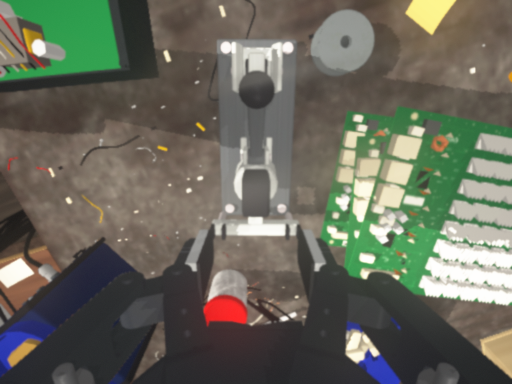

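View pics/s19.png

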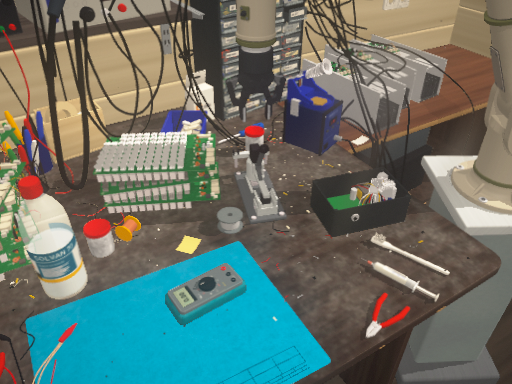

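```bash
cat > chk.py <<'E'
import sys
from h import *
from scipy.optimize import least_squares
n=sys.argv[1];kc=np.array(eval(sys.argv[2]),float)
P=cloud(load(n));x,y,z=[P[...,i] for i in range(3)]
q=P[(abs(x-649)<30)&(y>-40)&(y<20)&(z>116)&(z<126)];print('grip',len(q),cv2.minAreaRect(q[:,:2].astype(np.float32)),np.median(q[:,2]))
q=P[np.linalg.norm(P-kc,axis=-1)<20]; q=q[q[:,2]>kc[2]-2]
r=least_squares(lambda p:np.linalg.norm(q-p,axis=1)-11,kc,loss='soft_l1');print('knob',r.x,len(q))
E
python3 chk.py w19 "[631,76,164]"
```

```text
grip 1069 ((648.7352294921875, -9.702390670776367), (23.438730239868164, 35.82219314575195), 12.960430145263672) 119.7721191719454
knob [631.23115198  74.79576544 164.49034463] 1114
```

```bash
python3 -m inch '[[[0,0,-25],0],[[20,0,0],0],[[25,0,0],0],[[25,1,0],0],[[16,0,0],0],[[0,0,0],0],[[0,0,0],0],[[0,0,0],0]]' 0
python3 - <<'E'
from h import *
c=shot('wrist','w20');P=cloud(c);s=observe();print(s['ee_pos'],s['opening'])
for r in range(200,250,3):
    print(r,[ (cc,*[int(v) for v in P[r,cc]]) for cc in (240,246,250,256,262,268) if np.isfinite(P[r,cc,0])])
cv2.imwrite('pics/w20c.png',cv2.resize(c['pixels'][150:340,160:350,::-1],None,fx=3,fy=3,interpolation=2))
E
```

```text
time: 26.5
ee_pos: [631.4, 71.7, 197.4]
eef_rot: [0.63, 0.776, -0.001, 0.0]
ft_force: [-0.1, 0.2, 0.7]
opening: 0.2
[631.42932463  71.7653425  197.49349854] 0.07627695857667142
200 [(240, 621, 17, 9), (246, 623, 79, 171), (250, 626, 79, 171), (256, 630, 81, 173), (262, 635, 81, 171), (268, 659, 27, 14)]
203 [(240, 622, 13, 9), (246, 624, 76, 171), (250, 626, 78, 174), (256, 631, 79, 173), (262, 635, 80, 173), (268, 640, 78, 167)]
206 [(240, 623, 8, 9), (246, 624, 75, 173), (250, 627, 75, 173), (256, 631, 77, 175), (262, 636, 77, 173), (268, 641, 76, 168)]
209 [(240, 624, 3, 8), (246, 624, 72, 173), (250, 627, 74, 175), (256, 632, 74, 173), (262, 636, 75, 173), (268, 662, 14, 14)]
212 [(240, 625, 0, 8), (246, 625, 70, 173), (250, 628, 71, 174), (256, 632, 72, 175), (262, 637, 73, 173), (268, 663, 9, 14)]
215 [(240, 626, -4, 10), (246, 626, 66, 169), (250, 628, 68, 172), (256, 633, 70, 174), (262, 638, 69, 172), (268, 664, 5, 14)]
218 [(240, 627, -9, 8), (246, 631, 24, 80), (250, 632, 47, 132), (256, 634, 66, 171), (262, 651, 21, 64), (268, 665, 0, 13)]
221 [(240, 627, -3, 33), (246, 6
[... 557 characters left out ...]
229), (262, 633, 83, 229), (268, 660, 9, 78)]
236 [(240, 622, 77, 225), (246, 625, 81, 233), (250, 627, 83, 234), (256, 630, 83, 233), (262, 633, 83, 233), (268, 638, 79, 223)]
239 [(240, 622, 76, 228), (246, 625, 81, 235), (250, 627, 82, 235), (256, 630, 82, 235), (262, 633, 83, 236), (268, 636, 84, 236)]
242 [(240, 622, 76, 231), (246, 625, 81, 239), (250, 627, 82, 239), (256, 630, 83, 240), (262, 633, 84, 240), (268, 636, 84, 240)]
245 [(240, 622, 77, 235), (246, 625, 81, 242), (250, 627, 81, 241), (256, 630, 83, 243), (262, 633, 83, 242), (268, 636, 83, 241)]
248 [(240, 623, 76, 237), (246, 625, 81, 244), (250, 627, 82, 244), (256, 630, 82, 245), (262, 633, 83, 245), (268, 636, 84, 245)]
```

View pics/w20c.png

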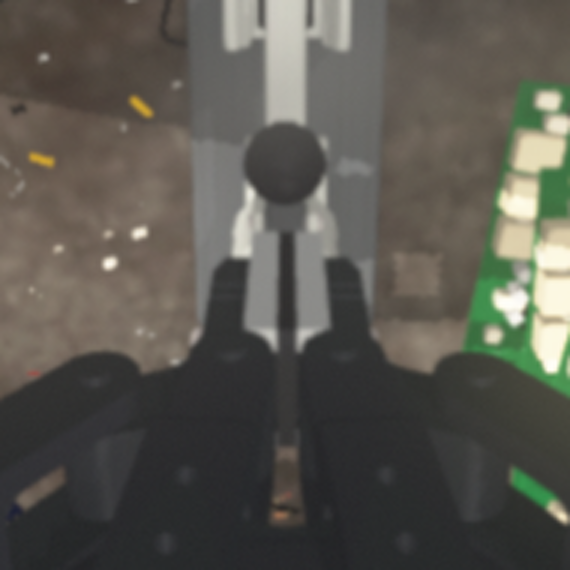

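```bash
python3 -m inch '[[[3,0,10],0],[[0,0,8],0],[[0,0,0],0]]'; python3 -m inch '[[[0,0,3],0],[[0,0,3],0],[[0,0,3],0],[[0,0,3],0],[[0,0,3],0],[[0,0,3],0],[[0,0,3],0],[[0,0,0],0]]'
```

```text
time: 26.85
ee_pos: [629.4, 76.5, 177.4]
eef_rot: [0.629, 0.777, -0.001, -0.001]
ft_force: [0.3, -0.5, -0.6]
opening: 0.2
time: 27.65
ee_pos: [630.2, 76.8, 158.1]
eef_rot: [0.629, 0.777, -0.0, -0.0]
ft_force: [-0.0, -0.3, -0.2]
opening: 0.5
```

```bash
python3 -m inch '[[[0,0,2],0],[[0,0,2],0],[[0,0,2],0],[[0.5,0,1],0],[[0.5,0,1],0]]'; python3 duo.py 21;  python3 chk.py w21 "[631,76,162]"
```

```text
time: 28.15
ee_pos: [631.0, 80.6, 152.7]
eef_rot: [0.628, 0.778, 0.002, 0.0]
ft_force: [-1.7, 6.7, 11.2]
opening: -0.2
28.25 -0.25610411872150063 [-1.63091553  5.06884288  7.46934712] [630.93480845  80.85459133 152.63352955]
grip 147 ((652.9652709960938, -15.190847396850586), (8.341940879821777, 21.711362838745117), 12.582173347473145) 119.87126868479254
knob [631.53368293  77.89710251 162.68768924] 215
```

View pics/c21.png

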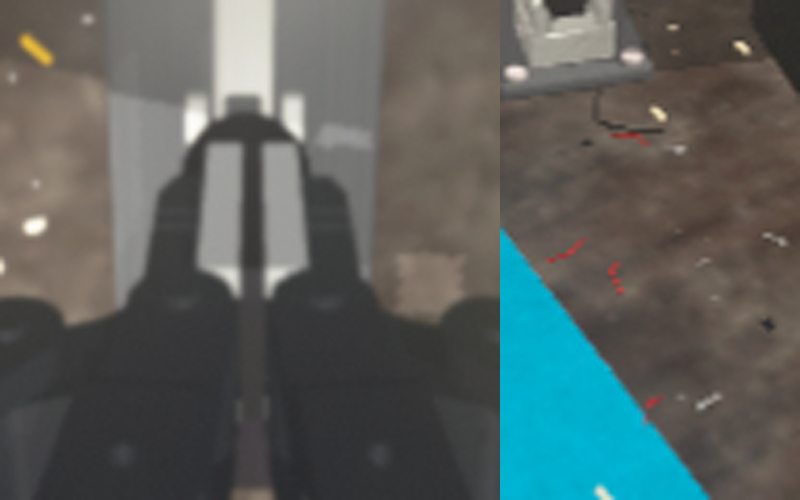

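```bash
python3 -m inch '[[[4,0,2.2],0],[[3.9,0,3.1],0],[[0,0,0],0]]'; python3 -m inch '[[[3.8,0,3.3],0],[[3.6,0,3.5],0],[[0,0,0],0]]'; python3 duo.py 22;  python3 chk.py w22 "[628,88,148]"
```

```text
time: 28.55
ee_pos: [628.7, 88.9, 146.5]
eef_rot: [0.628, 0.778, 0.002, -0.0]
ft_force: [-1.9, 4.1, 5.6]
opening: -0.1
time: 28.85
ee_pos: [627.0, 95.8, 139.3]
eef_rot: [0.628, 0.778, 0.001, -0.0]
ft_force: [-0.4, 2.8, 3.6]
opening: 0.6
28.95 -0.2398703667681184 [-0.4767578   3.444894    3.03529575] [627.32541224  94.08955952 139.22641057]
grip 161 ((648.7679443359375, 1.7615432739257812), (9.685883522033691, 15.488266944885254), 9.92802906036377) 119.65505038760512
knob [627.68573381  92.37943269 148.8461538 ] 188
```

View pics/w22.png

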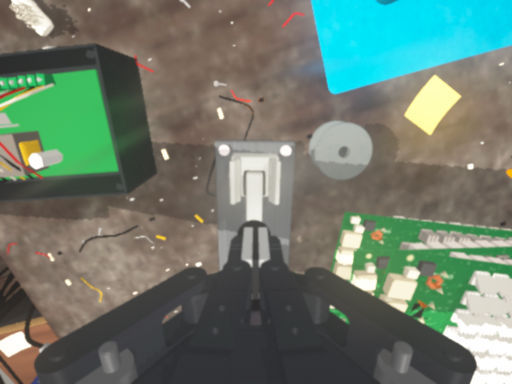

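```bash
python3 -m inch '[[[3.2,0,3.8],0],[[3,0,4],0],[[2.8,0,4.1],0],[[0,0,0],0]]'; python3 -m inch '[[[2.6,0,4.3],0],[[2.4,0,4.4],0],[[2.2,0,4.5],0],[[0,0,0],0]]'; python3 -m inch '[[[2,0,4.6],0],[[1.8,0,4.7],0],[[0,0,0],0]]';python3 duo.py 23;  python3 chk.py w23 "[624,110,113]"
```

```text
time: 29.35
ee_pos: [624.7, 101.3, 125.5]
eef_rot: [0.629, 0.777, -0.001, -0.0]
ft_force: [0.0, 0.1, 0.5]
opening: -0.2
time: 29.75
ee_pos: [623.1, 108.8, 112.3]
eef_rot: [0.629, 0.777, -0.001, -0.001]
ft_force: [-0.6, -0.7, 0.6]
opening: 0.1
time: 30.05
ee_pos: [622.4, 112.6, 103.2]
eef_rot: [0.629, 0.777, -0.0, -0.0]
ft_force: [1.2, -0.1, 0.9]
opening: -0.2
30.15 0.10372401309654097 [-0.29207807  0.23233472  0.18096145] [622.82529938 112.20911432 103.94122061]
grip 0 ((0.0, 0.0), (0.0, 0.0), 0.0) nan
knob [623.43521157 112.63420713 112.30311362] 341
  return _methods._mean(a, axis=axis, dtype=dtype,
  ret = ret.dtype.type(ret / rcount)
```

View pics/w23.png

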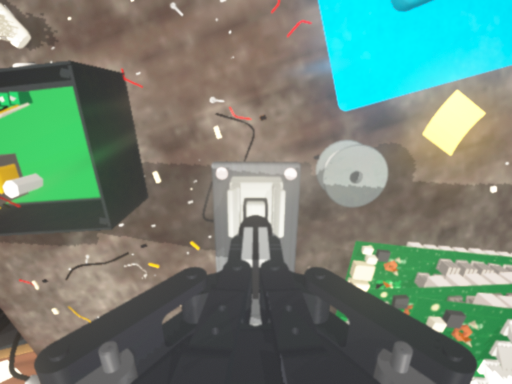

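```bash
python3 -m inch '[[[1.4,0,4.8],0],[[1.1,0,4.9],0],[[0.9,0,4.9],0],[[0,0,0],0]]'; python3 -m inch '[[[0.6,0,5],0],[[0.4,0,4],0],[[0,0,2],0],[[0,0,0],0]]'
```

```text
time: 30.55
ee_pos: [621.5, 115.8, 88.4]
eef_rot: [0.629, 0.777, -0.001, -0.001]
ft_force: [0.0, -0.5, 0.4]
opening: 0.2
time: 30.95
ee_pos: [621.7, 116.5, 78.1]
eef_rot: [0.629, 0.777, -0.0, -0.0]
ft_force: [-0.1, -0.8, 0.4]
opening: -0.0
```

```bash
python3 -m inch '[[[0,0,1],0],[[0,0,1],0],[[0,0,0],0]]'; python3 -m inch '[[[0,0,1],0],[[0,0,0],0]]';python3 -m inch '[[[0,0,1],0],[[0,0,0],0]]'
```

```text
time: 31.25
ee_pos: [622.0, 116.7, 76.6]
eef_rot: [0.629, 0.777, 0.0, -0.0]
ft_force: [-0.7, -0.2, -0.7]
opening: -0.3
time: 31.45
ee_pos: [622.0, 116.7, 75.5]
eef_rot: [0.629, 0.777, 0.0, -0.0]
ft_force: [0.5, 0.5, 0.7]
opening: 0.0
time: 31.65
ee_pos: [622.0, 116.7, 74.5]
eef_rot: [0.629, 0.777, -0.0, -0.0]
ft_force: [-0.2, 0.0, 0.4]
opening: 0.3
```

```bash
python3 -m inch '[[[0,0,1],0],[[0,0,0],0]]';python3 -m inch '[[[0,0,1],0],[[0,0,0],0]]';python3 -m inch '[[[0,0,0.5],0],[[0,0,0],0]]'
```

```text
time: 31.85
ee_pos: [622.0, 116.7, 73.5]
eef_rot: [0.629, 0.777, -0.0, -0.0]
ft_force: [0.1, 0.6, 0.3]
opening: -0.1
time: 32.05
ee_pos: [622.1, 116.7, 72.8]
eef_rot: [0.629, 0.777, 0.0, 0.0]
ft_force: [-0.4, 0.1, 2.4]
opening: 0.0
time: 32.25
ee_pos: [622.3, 116.8, 72.6]
eef_rot: [0.629, 0.777, 0.0, 0.0]
ft_force: [-1.5, 0.0, 3.9]
opening: 0.3
```

```bash
python3 duo.py 24;  python3 chk.py w24 "[622,117,82]" 2>/dev/null
```

```text
32.35 -0.057607043551922685 [-1.23947243  0.47854538  4.4840927 ] [622.24549502 116.75415441  72.5357309 ]
grip 0 ((0.0, 0.0), (0.0, 0.0), 0.0) nan
knob [622.65529873 117.06236244  82.66962384] 387
```

```bash
python3 -m inch '[[[0,0,0.7],0],[[0,0,0],0],[[0,0,0],0]]'; python3 -m inch '[[[0,0,-3],0],[[0,0,-10],0],[[0,0,-25],0],[[0,0,-30],0],[[-20,0,-30],0],[[-30,0,-20],0],[[-30,0,0],0],[[-30,0,0],0],[[0,0,0],0],[[0,0,0],0],[[0,0,0],0]]'; python3 duo.py 25;  python3 chk.py w25 "[622,117,82]"
python3 - <<'E'
from h import *
shot('scene','scene25')
P=cloud(load('scene25'));Q=cloud(load('scene0'))
for c in ((220,203),(327,152)): print(P[c[1],c[0]],Q[c[1],c[0]])
E
```

```text
time: 32.65
ee_pos: [622.5, 116.8, 72.4]
eef_rot: [0.629, 0.777, 0.001, 0.0]
ft_force: [-2.0, 0.2, 8.6]
opening: 0.1
time: 33.75
ee_pos: [644.7, 10.5, 189.4]
eef_rot: [0.629, 0.778, 0.0, -0.0]
ft_force: [-0.8, 0.6, -0.9]
opening: -0.2
33.85 -0.11655554814134596 [0.63475908 1.15541702 0.63311994] [644.69552786  10.81561443 189.38411026]
grip 802 ((648.3641357421875, -8.762039184570312), (23.417064666748047, 33.89393615722656), 12.742193222045898) 119.81034871707841
knob [622.85232192 116.14439195  81.77011538] 583
[691.66063176 159.98568988  29.49345846] [688.55285159 162.1450803   33.29799718]
[ 627.58747238 -169.69257007   67.41091232] [ 628.78223005 -171.17702588   65.87744031]
```

View pics/w25.png

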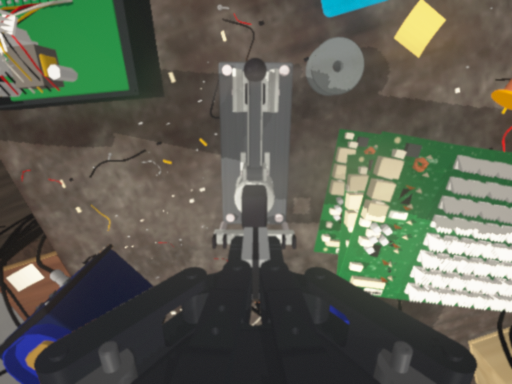

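View pics/scene25.png

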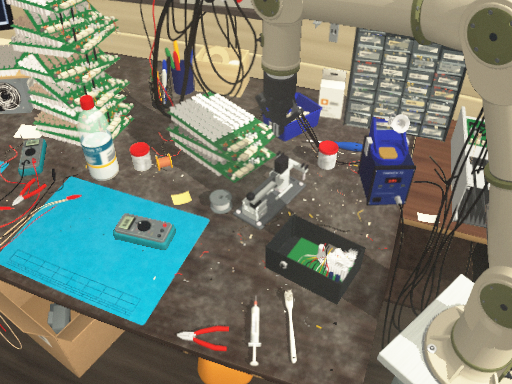

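```bash
python3 -c "
from cell import close_job
print(close_job())"
```

```text
the job is handed in; nothing more can be done
None
```

The holder is on the stand with its lever pressed down to the stop, and I handed the job in at about 34 s of the 72 s allowed. No verdict was reported, so what follows rests on my own checks.

**What I did**
- **Lever:** I raised it to about 0.97 rad.
- **Seating:** I lowered the holder in small steps. It met no resistance until about 33 mm above the bench, where the force on the tool was about 12 N including the holder's weight. I let go there, and the camera then showed the lever still up.
- **Locking:** I pressed the knob down along its arc until it stopped. The final push at the stop was about 8.6 N. One push at the start of the arc reached about 11 N, because I pressed too nearly along the lever.

**Last checks**
- **Height:** the grip block's top measured 119.8 mm, which is 121 mm expected less the wrist camera's roughly 1 mm low bias.
- **Position and angle:** the holder is within about 1 mm of the measured ball position. Its axis was within about 1° of the stand's.
- **Lever:** the knob measured about 82 mm high against 83 mm when fully down, so the lever angle is about 0.
- **Bystanders:** the spool and the right-hand tin show no visible movement. The robot was clear of everything.

**What went wrong or disagreed**
- **Fingertip position:** the fingertips sit about 22 mm behind the stated TCP, so my first grip on the knob slipped off the top. I used the measured offset from then on.
- **Second grip on the knob:** at full force it lifted the holder's tail slightly while it was still on the bench. I loosened the grip and the tail settled back.
- **Camera calibration:** overlays from the scene and side cameras were a few pixels off the real parts, so I placed the holder using the wrist camera and the contact force.

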